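# Set up the tasting carafe on a market stall

### The job

Take the steel cone filter off its hook: lift its handle up over the upturned tip before drawing it away, without wrenching the hook. Lower the cone by its handle, not dropping it, into the orange collar of the glass carafe, and press it down gently until the collar is fully home on the glass. Let go, leaving the cone upright in the carafe, the carafe standing where it is, the skimmer on its hook and the rest of the stall undisturbed.

Things in the scene. Friction and masses are not known exactly. Their poses are not given: they have to be found in the camera images.
- cone_grip (a point): Loose steel cone filter (0.10-0.20 kg) hung by its arched handle; this point is midway between the handle's two upright flat straps, at gripping height. Axes: z up the cone's axis, x away from the hook's open side, y across the handle. Straps 12 mm wide (x), outer faces at y = +-28 mm, flat from 29 mm below this point to 18 mm above. A 6 mm rod along y joins them, centre 30 mm above.
- cone_rim (a point): Centre of the top of the cone filter's rim, 29 mm below cone_grip, same axes. Rim 79 mm across and 3 mm thick; under it the cone, 56 mm high, tapers from 76 to 24 mm diameter (25 degrees each side); its underside is 59 mm below this point.
- rack: Fixed free-standing hook rail; origin on the table under mid-rail; x away from the hooks' open side, y along the rail. Rail 12 mm thick, centre 385 mm high, posts 14 mm thick at y = +-180 mm. One hook at y = 70, one at -70 mm; the cone hangs on either, the skimmer on the other. The rail runs straight above the handles: a gripper must come in tilted, from the open (-x) side, pointing down and to +x.
- hook_tip_a (a point): Upturned tip of the hook at y = +70 mm of the rack (x = -24 mm, 322 mm high). 5 mm wire: down from the rail at rack x = 0, under the handle rod at x = -12 mm (rod centre 290 mm high), up to this tip. A hung thing must rise over 35 mm to clear the tip; raised over about 50 mm, the cone's rim strikes the hook from below.
- hook_tip_b (a point): The same for the hook at y = -70 mm of the rack.
- carafe: Loose glass carafe, about 0.6 kg, on the table, 116 mm in diameter, 150 mm to the rim of its 89 mm wide neck; origin at the centre of its underside, z up; a black side handle reaches out to 92 mm in +y, below 138 mm height.
- collar_mouth (a point): Centre of the top face (95 mm across) of the orange silicone collar that slides in the carafe's neck; 154 mm above the carafe's underside when home. Its bore tapers as the cone does, 71 mm across at this face to 39 mm across, 34 mm deeper. With the cone nested in it, cone_grip stands 38 mm and cone_rim 9 mm above this point.
- collar (a joint): How far the collar stands proud of the carafe (m): 0 is fully home, it starts 4 to 8 mm proud. It is a stiff push fit and stays where it is left: the weight of the cone does not move it, pushing it down takes about 15 N, and it stops hard at 0. A downward push of 18 to 20 N is enough; one over 30 N is too hard for the glass.
- skimmer_mid (a point): Half-way point of a loose flat skimmer (steel disc, 58 mm, wooden grip, wire loop; 181 mm long, 70 g) that hangs on the other hook.
- jar_amber_mid (a point): Middle of an amber stock jar with a black lid, 68 mm in diameter, 85 mm high.
- jar_white_mid (a point): Middle of a white stock jar with a black lid, 68 mm in diameter, 85 mm high.
- jar_green_mid (a point): Middle of a small green jar with a steel lid, 54 mm in diameter, 62 mm high.
- cups_mid (a point): Middle of a stack of paper tasting cups, 62 mm in diameter, 82 mm high.
- bauble_mid (a point): Middle of a painted bauble, 64 mm in diameter, fixed on a small wooden ring, 85 mm high in all.
Mind the look-alikes: they are no part of the job. What is shaped like the part that bears skimmer_mid but purple is not meant.

How it is judged (in metres and radians):
On the way, in this order (a step that is already met when the one before it is completed fails the run):
1. the cone is off its hook and drawn clear of the tip, held by the gripper (x of cone_grip in the frame of rack below -0.065 m and height (world z) of cone_grip above 0.2 m and contact force between the fingers and cone above 0.5 N), for 0.1 s.
2. the cone rests in the taper of the collar (within 4 mm of bedding) while still held by the gripper (horizontal distance between cone_grip and collar_mouth below 0.006 m and z of cone_grip in the frame of collar_mouth below 0.042 m and angle between cone_grip's own z axis and vertical below 0.1 rad and contact force between the fingers and cone above 0.5 N), for 0.2 s.
At the end, for the whole second after the job is handed in: The cone is nested in the collar (within 2.5 mm of fully bedded, centred within 5 mm, upright within 0.06 rad) and still; the collar is home within 1 mm; the carafe stands upright on the table within 30 mm of where it was; the skimmer still hangs on its hook (value of joint collar below 0.001 m and z of cone_grip in the frame of collar_mouth below 0.0405 m and horizontal distance between cone_grip and collar_mouth below 0.005 m and angle between cone_grip's own z axis and vertical below 0.06 rad and angle between carafe's own z axis and vertical below 0.05 rad and height (world z) of carafe below 0.004 m and distance of each of carafe, skimmer_mid from where it was at the start of the episode below 0.03 m and linear speed of cone below 0.01 m/s and height (world z) of skimmer_mid above 0.19 m); the robot touches nothing.
It fails at once if the collar or the glass is pressed too hard (more than about 30 N downward, which the taper turns into 75 N of contact force) (contact force between cone and carafe above 75 N).
It fails at once if the hook is wrenched (more than 20 N between cone and rack) (contact force between cone and rack above 20 N).
It fails at once if the carafe is tipped (angle between carafe's own z axis and vertical above 0.2 rad).
It fails at once if a bystander is moved by more than 20 mm or the skimmer is knocked off (distance of any of jar_amber_mid, jar_white_mid, jar_green_mid, cups_mid, bauble_mid from where it was at the start of the episode above 0.02 m or height (world z) of skimmer_mid below 0.17 m).
It also fails if it takes over 64 s, if anything falls off the work surface, if the arm or the gripper's body presses on something with over 40 N, if the wrist force passes 120 N, or if a joint passes its speed limit or range.

### The arm

A 6-joint arm with a two-finger parallel gripper is mounted at the origin on the work surface. World frame = base frame: x ahead of the robot, y to its left, z up, the work surface at z = 0. Lengths are in mm, angles in rad, forces in N, time in s.
With the tool pointing down it reaches from about 375 to 900 mm from the base axis. Payload 3.1 kg.
Tool frame: the origin (TCP) lies on the mounting face of the last link; the fingertips stand 182 mm ahead of it and the grasp point (between the pads) lies 164 mm ahead of it; z points along the fingers, x is the direction in which the jaws open and shut, and the axes are right-handed (so a half turn about z gives the same grasp; the last joint's range is limited). The gripper opens to 87 mm and grips with 3 to 60 N. Pads are 19 mm wide; open, the fingers measure 117 mm over their backs; the gripper's body (75 mm by 190 mm) begins 51 mm behind the grasp point.
Start: joints at [-1.375, 0.527, 1.433, -0, 1.181, -0.178], TCP at [228.825, -581.582, 404.748] pointing down, gripper open.
Joint ranges: [-3.08, 3.08], [-0.75, 2.2], [0.22, 2.44], [-1.43, 4.57], [0, 2.65], [-2.85, 2.85]. Speed limits (rad/s): [2.79, 2.79, 3.14, 3.14, 3.14, 3.14].

### API

Orientations are given as a rotation vector (axis times angle).
In Python, from cell import robot, cams, workorder gives the robot as it stands. The module is installed in compiled form; this text tells all that it offers.
- The arm moves only by the shell command python3 -m creep 'ROWS' [FORCE]. ROWS is a JSON object of lists of equal length, an entry for each row: "hand": the finger opening in m, from 0 to 0.087; "dp": the shift along the tool's x, y, z in m, a list of three; "dr": the turn, a rotation vector about the tool's x, y, z in units of 6 degrees (1.0 is 6 degrees), a list of three. A call has 1 to 20 rows; each row shifts and turns the commanded pose from where the row before left it, along the tool's axes as they then stand; what a row does not reach is not made up. A row lasts 1/12 s, in which the tool goes at most 41.7 mm and 7.16 degrees, less where a joint would pass 70% of its speed; a pose out of reach is approached as far as the arm can. A call is refused whole if a number of a shift passes 0.0417 or a number of a turn 1, either way. A call with a gripper value outside its range is refused whole. The fingers move at their own pace and stop on an object; FORCE is the grip in N (left out, the last holds). Time passes only in rows, so rows that do not move let the fingers close. It gives the time, the measured TCP pose, the force and the opening at its end, in the units of the state.
- robot.sense(): the state, without advancing time (a new reading comes with each control period).
- cams.snapshot(name): name is "scene" or "top" or "wrist"; returns a dict with "image" (420x560x3 uint8, red, green, blue), "depth" (420x560 float32, mm along the optical axis (not along the pixel's ray), 0 where there is no reading), "fx", "fy", "cx", "cy" (pixels), "R" (3x3) and "t" (3): a world point X has camera coordinates R X + t. Camera axes: x right, y down, z forward; pixel columns grow to the right and rows downward; lengths in mm; the calibration is good to about 2 mm. A picture is of the moment at which its call begins.
- workorder.sign_off(): hands the job in, once; it reports no verdict.
The state is a dict: "time": time; "qpos": joint angles; "dq": joint speeds; "effort": joint torques, N m; "tool_pos": TCP position; "eef_rot": TCP orientation; "contact_force": force on the tool from outside, world axes, zero at the start; "ft_torque": the same for the moment, N m; "grip_width": opening from 0.0 (shut) to 1.0 (fully open).
Only numpy, scipy, OpenCV 4.12 (cv2) and the standard library are available. Lean on these libraries where they do the work, as an engineer would, in place of code of your own. Each camera call takes 0.05 s, during which the arm holds its last target.

## Working session

There is one attempt and no reset: what is moved stays moved. The work goes in short steps, Python scripts to look and compute and a shell command to move; the robot and the scene stay as the last step left them, time stands still between calls to the robot, and variables do not carry over. Pictures are saved under pics/ and viewed, and the job is handed in when it is done.

```bash
ls; mkdir -p pics; cat > h.py <<'E'
import numpy as np, cv2
from cell import robot, cams, workorder
def snap(n,f):
    s=cams.snapshot(n); cv2.imwrite('pics/'+f,s['image'][:,:,::-1]); np.savez('pics/'+f+'.npz',**s); return s
def pts(s):
    d=s['depth'].astype(float);v,u=np.mgrid[:d.shape[0],:d.shape[1]]
    c=np.stack([(u-s['cx'])/s['fx']*d,(v-s['cy'])/s['fy']*d,d],-1)
    X=(c-np.array(s['t']))@np.array(s['R']); X[d==0]=np.nan; return X
E
python3 - <<'E'
from h import *
print(robot.sense())
for n in ['scene','top','wrist']:
    s=snap(n,n+'1.png'); print(n,s['fx'],s['cx'],s['cy'],np.round(s['R'],3).tolist(),np.round(s['t'],1))
E
```

```text
pics
{'time': 0.0, 'qpos': array([-1.37443724e+00,  5.28457303e-01,  1.43396086e+00, -4.70667050e-06,
        1.18137852e+00, -1.78504475e-01]), 'dq': array([-1.10533060e-03, -1.08173546e-03, -8.48507088e-04,  6.21120110e-05,
       -6.70669343e-04, -2.94912373e-04]), 'effort': array([-5.71401324e-04, -4.40052688e+01, -1.76593190e+01,  6.30636932e-02,
        5.82126144e-02, -1.54989357e-04]), 'tool_pos': array([ 228.79288404, -581.2249413 ,  403.75801931]), 'eef_rot': array([-2.59519717e+00,  1.76772945e+00,  2.47338727e-03]), 'contact_force': array([0.56007368, 0.21639257, 0.45386474]), 'ft_torque': array([-0.00477117, -0.02707108, -0.01225761]), 'grip_width': 1.000168108267496}
scene 398.5808389764459 280.16037534732357 210.8155169765715 [[-0.785, 0.619, -0.005], [0.353, 0.441, -0.825], [-0.509, -0.65, -0.564]] [ 438.1  -41.4 1380.1]
top 475.95942963011834 279.6162842234543 210.92038073699246 [[-0.024, -1.0, -0.0], [-0.988, 0.024, -0.152], [0.151, -0.004, -0.988]] [  27.   591.1 1490.9]
wrist 311.6215132274459 276.62319211193324 207.86198884752625 [[0.366, -0.93, -0.003], [-0.892, -0.352, 0.282], [-0.264, -0.101, -0.959]] [-624.   -34.7  392.1]
```

View pics/scene1.png

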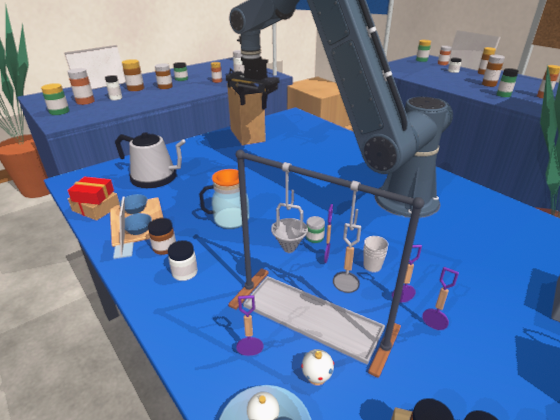

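View pics/top1.png

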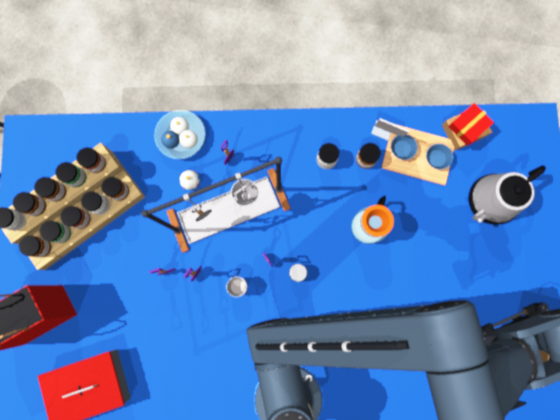

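View pics/wrist1.png

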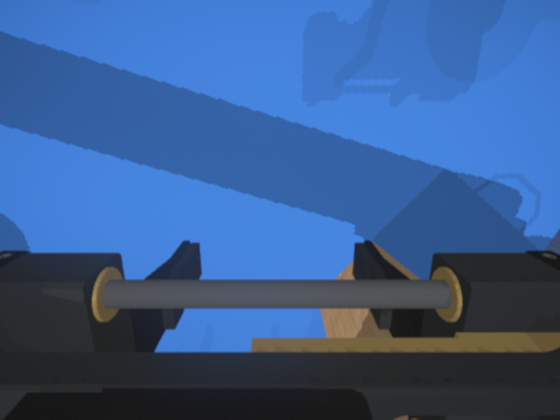

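```bash
python3 - <<'E'
from h import *
S={n:dict(np.load(f'pics/{n}1.png.npz')) for n in ['scene','top']}
P={n:pts(S[n]) for n in S}
for n in S:
    X=P[n]; m=(X[...,2]>376)&(X[...,2]<400)&(X[...,0]>300)&(X[...,0]<900)&(abs(X[...,1])<500)
    im=S[n]['image']
    v,u=np.nonzero(m); print(n,m.sum(), u.min() if len(u) else 0,u.max() if len(u) else 0)
    if m.sum()>20:
        p=X[m]; 
        k=p[:,:2]; 
        # line fit
        l=cv2.fitLine(k.astype(np.float32),cv2.DIST_HUBER,0,.01,.01).ravel(); d=l[:2]; s=(k-l[2:])@d
        print(l, np.percentile(s,[0,2,98,100]), l[2:]+d*s.min(), l[2:]+d*s.max())
    # orange
    hsv=cv2.cvtColor(im,cv2.COLOR_RGB2HSV); o=(hsv[...,0]<20)&(hsv[...,1]>180)&(hsv[...,2]>120)
    o&=(X[...,2]>140)&(X[...,2]<175)&(X[...,0]>300)
    v,u=np.nonzero(o); print('orange',o.sum(),np.median(u),np.median(v),np.nanpercentile(X[o],[2,50,98],axis=0).round(1).tolist())
X=P['top']
for nm,(u,v) in dict(rail1=(150,213),rail2=(279,161),cone=(245,191),col=(376,218),amber=(369,154),white=(328,155),green=(298,271),cups=(236,287),baub=(189,180),k=(500,195)).items(): print(nm,X[v,u].round(0))
X=P['scene']
for nm,(u,v) in dict(rail1=(240,155),rail2=(416,203),hk1=(287,168),hk2=(354,186),hand=(289,210),cone=(290,235),carafe=(228,212),collar=(228,176),skim=(347,283)).items(): print(nm,X[v,u].round(0))
E
python3 - <<'E'
import cv2
a=cv2.imread('pics/scene1.png');cv2.imwrite('pics/s_crop.png',cv2.resize(a[140:310,180:440],(780,510),interpolation=2))
E
```

```text
scene 1395 236 424
[ 3.5901818e-01 -9.3333060e-01  6.0310931e+02  2.0298988e+02] [-169.2125383  -164.70342821  198.19996209  206.46703297] [542.35893697 360.92112256] [677.23473171  10.28788459]
orange 300 225.5 177.0 [[505.1, -314.9, 141.0], [543.9, -292.6, 157.0], [584.1, -230.6, 161.7]]
top 771 141 281
[ 3.5823742e-01 -9.3363053e-01  6.0537018e+02  1.8406667e+02] [-187.2084522  -180.13405199  183.27149124  189.77328285] [538.30510614 358.85019136] [673.35406861   6.88853575]
orange 478 379.0 219.0 [[497.8, -318.1, 141.2], [542.3, -284.1, 158.2], [582.1, -235.5, 166.2]]
rail1 [542. 338. 387.]
rail2 [666.  12. 391.]
cone [634. 114. 176.]
col [ 565. -304.   13.]
amber [ 764. -279.   80.]
white [ 763. -147.   83.]
green [397. -40.  63.]
cups [353. 157.  32.]
baub [695. 301.  69.]
k [ 608. -653.  152.]
rail1 [675.  21. 386.]
rail2 [549. 352. 388.]
hk1 [637. 125. 387.]
hk2 [587. 250. 387.]
hand [ 359. -204.   -3.]
cone [605.  97. 194.]
carafe [ 574. -233.   67.]
collar [ 526. -298.  145.]
skim [567. 245. 135.]
```

View pics/s_crop.png

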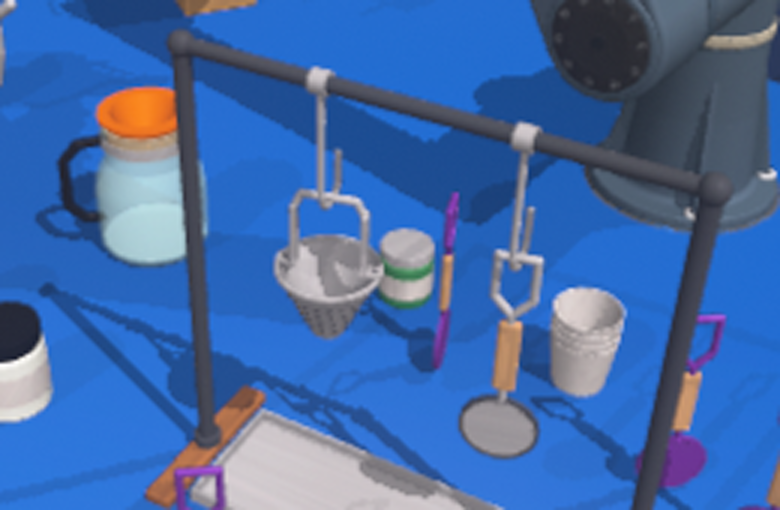

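```bash
cat >> h.py <<'E'
from scipy.spatial.transform import Rotation as Ro
def tgt(yaw,e,flip=1):
    z=np.array([np.cos(e)*np.cos(yaw),np.cos(e)*np.sin(yaw),-np.sin(e)]); x=flip*np.array([-np.sin(yaw),np.cos(yaw),0]); return np.stack([x,np.cross(z,x),z],1)
def go(p,R):
    "relative motion from current measured pose"
    s=robot.sense(); R0=Ro.from_rotvec(s['eef_rot']).as_matrix(); 
    return R0.T@(np.array(p)-s['tool_pos'])/1000, Ro.from_matrix(R0.T@R).as_rotvec()/np.radians(6)
E
python3 - <<'E'
from h import *
s=robot.sense(); print(Ro.from_rotvec(s['eef_rot']).as_matrix().round(3))
for f in (1,-1):
  R=tgt(.3667,np.radians(35),f); print(f,R.round(3).tolist(),go([450,48,385],R))
S={n:dict(np.load(f'pics/{n}1.png.npz')) for n in ['scene','top']}
for n in S:
    X=pts(S[n]);hsv=cv2.cvtColor(S[n]['image'],cv2.COLOR_RGB2HSV)
    m=((hsv[...,0]>130)&(hsv[...,0]<165)&(hsv[...,1]>110)&(hsv[...,2]>50)).astype(np.uint8)
    k,l,st,c=cv2.connectedComponentsWithStats(m)
    for i in range(1,k):
        if st[i,4]>8: print(n,c[i].round(),st[i,4],np.nanpercentile(X[l==i],[5,50,95],axis=0).round().tolist())
E
```

```text
[[ 0.366 -0.931 -0.   ]
 [-0.931 -0.366  0.002]
 [-0.002 -0.    -1.   ]]
1 [[-0.359, 0.535, 0.765], [0.934, 0.206, 0.294], [0.0, 0.819, -0.574]] (array([-0.50464296, -0.43624973,  0.01996897]), array([ -0.078449  ,  13.82015781, -26.55812512]))
-1 [[0.359, -0.535, 0.765], [-0.934, -0.206, 0.294], [-0.0, -0.819, -0.574]] (array([-0.50464296, -0.43624973,  0.01996897]), array([9.16371165, 0.05201706, 0.06352302]))
scene [330. 213.] 56 [[426.0, 51.0, 135.0], [445.0, 63.0, 164.0], [451.0, 67.0, 181.0]]
scene [327. 252.] 48 [[428.0, 53.0, 15.0], [448.0, 63.0, 39.0], [459.0, 73.0, 56.0]]
scene [415. 253.] 58 [[389.0, 284.0, 130.0], [394.0, 291.0, 158.0], [404.0, 295.0, 181.0]]
scene [448. 277.] 107 [[404.0, 367.0, 130.0], [409.0, 380.0, 159.0], [413.0, 394.0, 181.0]]
scene [407. 293.] 182 [[380.0, 284.0, 4.0], [393.0, 291.0, 30.0], [403.0, 300.0, 55.0]]
scene [246. 304.] 130 [[770.0, 170.0, 132.0], [782.0, 178.0, 161.0], [793.0, 187.0, 181.0]]
scene [435. 319.] 381 [[401.0, 359.0, 5.0], [408.0, 381.0, 29.0], [415.0, 402.0, 52.0]]
scene [249. 346.] 372 [[763.0, 166.0, 6.0], [782.0, 179.0, 3
[... 194 characters left out ...]
.0, 97.0]]
top [229. 157.] 36 [[764.0, 167.0, 11.0], [780.0, 178.0, 32.0], [795.0, 186.0, 53.0]]
top [266. 258.] 18 [[425.0, 50.0, 166.0], [435.0, 56.0, 181.0], [445.0, 62.0, 187.0]]
top [156. 270.] 21 [[405.0, 368.0, 136.0], [407.0, 379.0, 173.0], [410.0, 388.0, 183.0]]
top [188. 272.] 27 [[391.0, 278.0, 133.0], [399.0, 285.0, 176.0], [407.0, 292.0, 185.0]]
top [195. 274.] 22 [[384.0, 278.0, 12.0], [395.0, 288.0, 31.0], [410.0, 295.0, 52.0]]
top [ 59. 324.] 36 [[223.0, 677.0, -4.0], [249.0, 725.0, 2.0], [277.0, 773.0, 7.0]]
top [ 28. 342.] 12 [[191.0, 812.0, -2.0], [196.0, 823.0, 4.0], [203.0, 834.0, 19.0]]
top [102. 412.] 10 [[-28.0, 569.0, -3.0], [-25.0, 580.0, -1.0], [-21.0, 592.0, 2.0]]
```

```bash
python3 -m creep '{"hand":[0.087,0.087,0.087,0.087,0.087,0.087,0.087,0.087],"dp":[[-0.02,-0.017,0],[-0.03,-0.026,0],[-0.03,-0.026,0],[-0.03,-0.026,0],[-0.03,-0.026,0],[-0.03,-0.026,0],[-0.03,-0.026,0],[-0.03,-0.026,0]],"dr":[[0,0,0],[0,0,0],[0,0,0],[0,0,0],[0,0,0],[0,0,0],[0,0,0],[0,0,0]]}'; python3 -c "
from h import *
s=robot.sense();print(s['qpos'].round(4),s['tool_pos'].round(1))"
```

```text
time: 0.82
tool_pos: [329.9, -292.8, 404.7]
eef_rot: [-2.596, 1.77, 0.0]
contact_force: [1.0, -0.9, 0.3]
grip_width: 0.998
[-9.8030e-01  2.8110e-01  1.8738e+00  2.0000e-04  9.8690e-01  2.1640e-01] [ 329.9 -292.8  404.7]
```

```bash
python3 -m creep '{"hand":[0.087,0.087,0.087,0.087,0.087,0.087,0.087,0.087,0.087],"dp":[[-0.03,-0.026,0],[-0.03,-0.026,0],[-0.03,-0.026,0],[-0.03,-0.026,0],[-0.03,-0.026,0],[-0.03,-0.026,0],[-0.03,-0.026,0],[-0.03,-0.026,0],[-0.02,-0.017,0]],"dr":[[0,0,0],[0,0,0],[0,0,0],[0,0,0],[0,0,0],[0,0,0],[0,0,0],[0,0,0],[0,0,0]]}'; python3 -c "
from h import *
s=robot.sense();print(s['qpos'].round(4),s['tool_pos'].round(1),s['eef_rot'])
print(go([450,48,385],tgt(.3667,np.radians(35),-1)))"
```

```text
time: 1.57
tool_pos: [444.4, 32.6, 404.8]
eef_rot: [-2.597, 1.766, 0.0]
contact_force: [-0.3, -0.3, -0.8]
grip_width: 1.001
[-1.7880e-01  2.8680e-01  1.8640e+00  1.0000e-03  9.9040e-01  1.0147e+00] [444.4  32.6 404.8] [-2.59735528e+00  1.76563936e+00  3.02762343e-05]
(array([-0.01222405, -0.01089432,  0.01983545]), array([9.15934041, 0.05080637, 0.08588656]))
```

```bash
python3 -m creep '{"hand":[0.087,0.087,0.087,0.087,0.087,0.087],"dp":[[0,0,0],[0,0,0],[0,0,0],[0,0,0],[0,0,0],[0,0,0]],"dr":[[1,0,0],[1,0,0],[1,0,0],[1,0,0],[1,0,0],[0,0,0]]}'; python3 -c "
from h import *
s=robot.sense();print(s['qpos'].round(4),s['tool_pos'].round(1),s['eef_rot'])
R=Ro.from_rotvec(s['eef_rot']);q=s['qpos']
for sg in (1,-1):
  F=Ro.from_euler('ZYZYZ',[q[0],q[1]+q[2],sg*q[3],q[4],sg*q[5]]); print(sg,(F.inv()*R).as_matrix().round(3))
snap('wrist','w2.png')"
```

```text
time: 2.07
tool_pos: [443.1, 29.7, 404.4]
eef_rot: [-2.215, 1.513, -0.4]
contact_force: [-0.9, 0.5, -0.3]
grip_width: 1.003
[-0.273   0.2347  2.0151  0.6146  0.5493  0.4503] [443.1  29.7 404.4] [-2.21516255  1.51252291 -0.39999514]Traceback (most recent call last):
  File "<string>", line 6, in <module>
    F=Ro.from_euler('ZYZYZ',[q[0],q[1]+q[2],sg*q[3],q[4],sg*q[5]]); print(sg,(F.inv()*R).as_matrix().round(3))
  File "scipy/spatial/transform/_rotation.pyx", line 1413, in scipy.spatial.transform._rotation.Rotation.from_euler
ValueError: Expected axis specification to be a non-empty string of upto 3 characters, got ZYZYZ
```

```bash
cat >> h.py <<'E'
Q=Ro.from_euler
C=Q('z',np.pi)
def fkR(q): return Q('z',q[0])*Q('y',q[1]+q[2])*Q('z',q[3])*Q('y',q[4])*Q('z',q[5])*C
E
python3 - <<'E'
from h import *
s=robot.sense();R=Ro.from_rotvec(s['eef_rot']);print((fkR(s['qpos']).inv()*R).as_rotvec())
snap('wrist','w2.png')
D=[([-1.3744,.52846,1.43396,0,1.18138,-.1785],[228.8,-581.2,403.8]),([-.9803,.2811,1.8738,.0002,.9869,.2164],[329.9,-292.8,404.7]),([-.1788,.2868,1.864,.001,.9904,1.0147],[444.4,32.6,404.8]),(s['qpos'],s['tool_pos'])]
from scipy.optimize import least_squares
def fk(q,p):
    h,a,b,c,d,l,r0=p
    v=np.array([r0,l,h])+Q('y',q[1]).apply([0,0,a])+Q('y',q[1]+q[2]).apply([c,0,b])+(Q('y',q[1]+q[2])*Q('z',q[3])*Q('y',q[4])).apply([0,0,d])
    return Q('z',q[0]).apply(v)
r=least_squares(lambda p:np.concatenate([fk(q,p)-x for q,x in D]+[0.01*(p[[3,6]])]),[350,400,400,0,100,111,0])
print(r.x.round(1),r.fun.round(2))
E
```

```text
[ 4.99600361e-16 -2.77555756e-16  6.24500451e-17]
[263.8 593.  390.9 108.2 123.  111.   -4. ] [ 0.03 -0.   -0.04  0.01  0.04  0.07 -0.08  0.02  0.12  0.08 -0.09 -0.15
  1.08 -0.04]
```

View pics/w2.png

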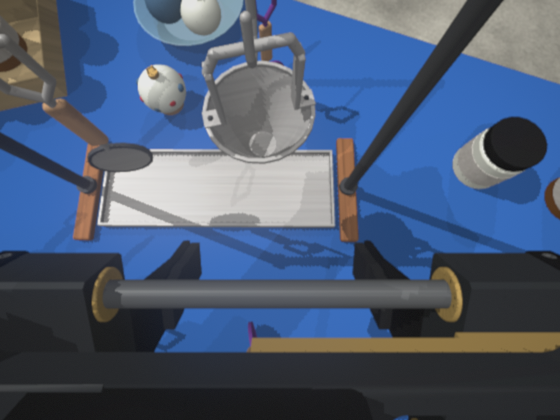

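```bash
cat >> h.py <<'E'
from scipy.optimize import least_squares
PP=[263.8,593.0,390.9,108.2,123.0,111.0,-4.0]
def fk(q,p=PP):
    h,a,b,c,d,l,r0=p
    v=np.array([r0,l,h])+Q('y',q[1]).apply([0,0,a])+Q('y',q[1]+q[2]).apply([c,0,b])+(Q('y',q[1]+q[2])*Q('z',q[3])*Q('y',q[4])).apply([0,0,d])
    return Q('z',q[0]).apply(v)
def ik(pos,R,q0):
    Rt=Ro.from_matrix(R)
    r=least_squares(lambda q:np.concatenate([fk(q)-pos,300*(fkR(q).inv()*Rt).as_rotvec()]),q0)
    return r.x,r.cost
E
python3 - <<'E'
from h import *
s=dict(np.load('pics/w2.png.npz'));X=pts(s)
for nm,(u,v) in dict(lugL=(210,117),lugR=(307,100),rodL=(235,50),rodR=(275,42),strapL=(211,92),strapR=(300,80),hook=(250,30),rimf=(262,160)).items():
    w=X[v-3:v+4,u-3:u+4].reshape(-1,3); w=w[w[:,2]>180]; print(nm,np.median(w,axis=0).round(1),len(w))
# handle+rim cloud in rack frame
yaw=.3667; Rr=Q('z',yaw).as_matrix(); o=np.array([606,183,0])
m=np.isfinite(X[...,2]); L=(X-o)@Rr
u=np.arange(560)[None]; 
def sel(lo,hi): return m&(L[...,2]>lo)&(L[...,2]<hi)&(abs(L[...,1]+70)<60)&(L[...,0]>-70)&(L[...,0]<50)
for lo,hi in ((223,236),(240,255),(255,270),(270,280),(284,296),(300,330)):
    k=sel(lo,hi); p=L[k]; 
    if len(p): print(lo,hi,len(p),np.percentile(p,[1,10,50,90,99],axis=0).round(1).T.tolist())
k=sel(226,240); p=L[k][:,:2]; 
# rim circle fit
r=least_squares(lambda c:np.hypot(p[:,0]-c[0],p[:,1]-c[1])-c[2],[-12,-70,39],loss='soft_l1');print(r.x,len(p))
q=robot.sense()['qpos']
def B(g,yaw,e): 
    R=tgt(yaw,e,-1); return np.array(g)-164*R[:,2],R
for e in (30,35,40,45):
  qq=q
  for g,y in (((540,82,320),.3667),((620,113,263),.3667),((620,113,306),.3667),((540,82,306),.3667),((543,-276,260),-.4),((543,-276,200),-.4),((543,-276,200),0.),((543,-276,200),.3667)):
    p,R=B(g,y,np.radians(e)); qq,c=ik(p,R,qq); print(e,g,y,qq.round(2),round(c,2))
E
```

```text
lugL [600.5 140.5 233. ] 49
lugR [637.   83.2 232.7] 49
rodL [613.4 118.7 291.7] 49
rodR [625.  101.8 291.9] 49
strapL [600.3 131.5 267.3] 49
strapR [629.7  88.3 261.6] 46
hook [607.6 106.4 314.7] 49
rimf [585.5  96.4 230.2] 46
223 236 2640 [[-51.1, -46.9, -8.5, 22.4, 24.9], [-108.5, -104.8, -68.4, -37.0, -32.8], [223.2, 224.6, 230.3, 232.6, 234.5]]
240 255 249 [[-25.0, -24.3, -12.1, -5.5, -2.4], [-98.7, -97.6, -93.5, -46.1, -44.9], [240.2, 241.7, 247.8, 253.8, 255.0]]
255 270 306 [[-24.9, -24.3, -12.1, -4.9, -1.9], [-98.7, -97.6, -93.5, -46.1, -44.9], [255.1, 256.6, 262.7, 268.5, 269.6]]
270 280 294 [[-24.8, -24.2, -12.1, -8.2, -1.8], [-98.8, -97.8, -93.9, -45.3, -42.9], [270.1, 271.1, 276.3, 279.5, 279.9]]
284 296 1360 [[-25.2, -19.7, -13.7, -7.9, -2.6], [-94.6, -90.2, -72.4, -51.1, -46.7], [284.3, 287.2, 291.6, 293.2, 295.4]]
300 330 636 [[-27.4, -26.9, -25.8, -2.2, -0.8], [-73.1, -72.7, -71.0, -69.0, -68.4], [300.2, 301.9, 310.3, 321.1, 322.3]]
[-13.04701677 -70.67347741  36.91793285] 2217
30 (540, 82, 320) 0.3667 [-0.39  0.24  2.25  1.89  0.68 -0.84] 0.0
30 (620, 113, 263) 0.366
[... 1364 characters left out ...]
.14  2.4   0.45 -1.15] 0.0
40 (543, -276, 200) 0.0 [-0.97  0.53  2.06  1.62  0.69 -0.82] 0.0
40 (543, -276, 200) 0.3667 [-1.04  0.58  1.9   1.2   0.95 -0.73] 0.0
45 (540, 82, 320) 0.3667 [-0.3   0.16  2.07  1.11  0.51  0.01] 0.0
45 (620, 113, 263) 0.3667 [-0.17  0.37  1.97  1.34  0.38 -0.15] 0.0
45 (620, 113, 306) 0.3667 [-0.17  0.3   1.92  1.07  0.42  0.15] 0.0
45 (540, 82, 306) 0.3667 [-0.3   0.19  2.09  1.2   0.49 -0.09] 0.0
45 (543, -276, 260) -0.4 [-0.78  0.35  2.03  1.52  0.27 -0.23] 0.0
45 (543, -276, 200) -0.4 [-0.78  0.48  2.09  2.13  0.32 -0.86] 0.0
45 (543, -276, 200) 0.0 [-0.94  0.5   2.01  1.44  0.61 -0.61] 0.0
45 (543, -276, 200) 0.3667 [-1.    0.55  1.87  1.09  0.9  -0.6 ] 0.0
```

```bash
python3 - <<'E'
from h import *
s=dict(np.load('pics/w2.png.npz'));X=pts(s)
Rr=Q('z',.3667).as_matrix(); o=np.array([606,183,0]); L=(X-o)@Rr
k=(L[...,2]>238)&(L[...,2]<282)&(abs(L[...,1]+70)<60)&(L[...,0]>-35)&(L[...,0]<12)
P=X[k];LL=L[k];a=P[LL[:,1]>-70];b=P[LL[:,1]<-70]
print(len(a),len(b),np.median(a,0),np.median(b,0)); d=np.median(a,0)-np.median(b,0); print(np.degrees(np.arctan2(-d[0],d[1])),np.hypot(*d[:2]))
k=(L[...,2]>286)&(L[...,2]<297)&(abs(L[...,1]+70)<35)&(L[...,0]>-35)&(L[...,0]<12)
l=cv2.fitLine(X[k][:,:2].astype(np.float32),cv2.DIST_HUBER,0,.01,.01).ravel();print('rod',l,np.degrees(np.arctan2(l[0],-l[1])))
R=tgt(.585,np.radians(35),-1);g=np.array([619.5,112.5,262])
q=robot.sense()['qpos']
for b in (264,164): q,c=ik(g-b*R[:,2],R,q);print(q.round(2),c)
print(go(g-264*R[:,2],R))
E
```

```text
426 543 [600.82344933 131.00247071 267.0468662 ] [630.55119218  89.57324307 263.74599225]
35.66151383437943 50.99136787688538
rod [ 5.7641113e-01 -8.1715983e-01  6.1850195e+02  1.1144338e+02] 35.198513
[-0.49  0.25  2.11  1.4   0.82 -0.56] 1.493107850190919e-26
[-0.31  0.44  2.03  1.64  0.69 -0.71] 7.046161072216476e-27
(array([ 0.03251492,  0.0103671 , -0.01639104]), array([ 4.21738386, -1.35204941, -1.51706913]))
```

```bash
python3 -m creep '{"hand":[0.087,0.087,0.087,0.087,0.087,0.087],"dp":[[0.01,0.004,-0.006],[0.01,0.004,-0.006],[0.01,0.003,-0.005],[0.003,0,0],[0,0,0],[0,0,0]],"dr":[[0.85,-0.29,-0.32],[0.85,-0.29,-0.32],[0.85,-0.29,-0.32],[0.85,-0.29,-0.32],[0.85,-0.29,-0.32],[0,0,0]]}'; python3 - <<'E'
from h import *
snap('wrist','w3.png')
s=dict(np.load('pics/w3.png.npz'));X=pts(s)
Rr=Q('z',.3667).as_matrix(); o=np.array([606,183,0]); L=(X-o)@Rr
k=(L[...,2]>240)&(L[...,2]<278)&(abs(L[...,1]+70)<60)&(L[...,0]>-35)&(L[...,0]<12)
P=X[k];LL=L[k];a=P[LL[:,1]>-70];b=P[LL[:,1]<-70]
print(len(a),len(b),np.median(a,0),np.median(b,0)); d=np.median(a,0)-np.median(b,0); print(np.degrees(np.arctan2(-d[0],d[1])),np.hypot(*d[:2]))
k=(L[...,2]>286)&(L[...,2]<297)&(abs(L[...,1]+70)<35)&(L[...,0]>-35)&(L[...,0]<12)
l=cv2.fitLine(X[k][:,:2].astype(np.float32),cv2.DIST_HUBER,0,.01,.01).ravel();print('rod',l,np.degrees(np.arctan2(l[0],-l[1])))
k=(L[...,2]>300)&(L[...,2]<330)&(abs(L[...,1]+70)<15)&(L[...,0]>-35)&(L[...,0]<-15)
print('tip',np.median(X[k],0),np.percentile(X[k][:,2],99))
R=tgt(.6,np.radians(35),-1);g=np.array([619.5,112.5,262])
print(robot.sense()['qpos'].round(2));print(go(g-264*R[:,2],R))
E
```

```text
time: 2.62
tool_pos: [441.3, 1.3, 409.3]
eef_rot: [-2.018, 1.118, -0.508]
contact_force: [0.3, -0.4, -0.5]
grip_width: 0.997
185 213 [600.55811726 130.88269353 260.47316652] [630.07417682  89.0484871  260.07592819]
35.204822125253045 51.19861911605695
rod [ 5.7340044e-01 -8.1927526e-01  6.1872961e+02  1.1138825e+02] 34.987686
tip [606.84564319 107.21463678 312.63156963] 322.62872146491
[-0.45  0.25  2.09  1.31  0.75 -0.44]
(array([ 0.00914139,  0.00051552, -0.00746794]), array([ 0.73592002, -0.1528253 , -0.33981977]))
```

View pics/w3.png

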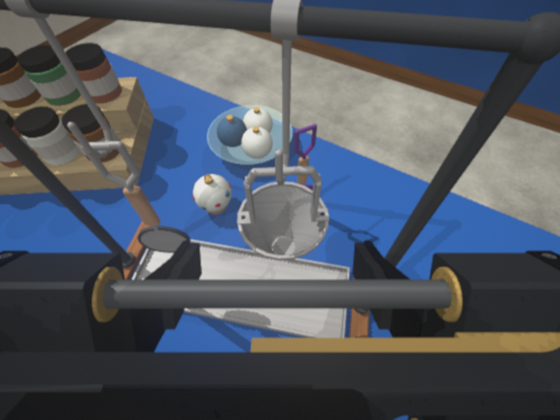

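```bash
python3 -m creep '{"hand":[0.087,0.087,0.087],"dp":[[0.005,0,-0.004],[0.004,0,-0.003],[0,0,0]],"dr":[[0.4,-0.1,-0.2],[0.35,-0.07,-0.17],[0,0,0]]}'; python3 - <<'E'
from h import *
R=tgt(.61,np.radians(35),-1);g=np.array([620,112.8,262])
print(robot.sense()['qpos'].round(2));print(go(g-164*R[:,2],R))
E
```

```text
time: 2.92
tool_pos: [441.9, -9.1, 414.1]
eef_rot: [-1.978, 1.036, -0.546]
contact_force: [0.3, -0.3, -0.1]
grip_width: 1.0
[-0.49  0.26  2.1   1.39  0.84 -0.57]
(array([0.00143053, 0.00109251, 0.10001086]), array([-0.02565993, -0.06637738, -0.00275659]))
```

```bash
python3 -m creep '{"hand":[0.087,0.087,0.087,0.087],"dp":[[0,0,0.02],[0.001,0.001,0.02],[0,0,0.02],[0,0,0]],"dr":[[0,0,0],[0,0,0],[0,0,0],[0,0,0]]}'; python3 - <<'E'
from h import *
s=snap('wrist','w4.png'); snap('scene','s4.png')
st=robot.sense();C=-s['R'].T@s['t'];R0=Ro.from_rotvec(st['eef_rot']).as_matrix();print('cam in tool',R0.T@(C-st['tool_pos']))
X=pts(s);G=(X-st['tool_pos'])@R0-[0,0,164]
k=np.isfinite(G[...,2])&(X[...,2]>240)&(X[...,2]<278)&(G[...,2]>10)&(G[...,2]<70)&(abs(G[...,0])<45)
for sg in (1,-1):
    p=G[k&(sg*G[...,0]>0)]; print(len(p),np.percentile(p,[2,50,98],axis=0).round(1).tolist())
R=tgt(.61,np.radians(35),-1);g=np.array([620,112.8,262]);print(go(g-164*R[:,2],R))
E
```

```text
time: 3.25
tool_pos: [483.6, 19.4, 377.7]
eef_rot: [-1.98, 1.034, -0.542]
contact_force: [0.5, 0.0, -0.1]
grip_width: 0.996
cam in tool [  0.83721919 -77.47864189  21.78108929]
388 [[24.7, -8.6, 11.4], [26.3, 4.0, 34.1], [44.1, 20.4, 50.5]]
384 [[-43.3, -8.9, 11.6], [-24.8, 3.9, 33.7], [-23.0, 20.3, 51.1]]
(array([0.00169106, 0.0001815 , 0.03948015]), array([-0.02662043, -0.0461599 ,  0.00581698]))
```

View pics/w4.png

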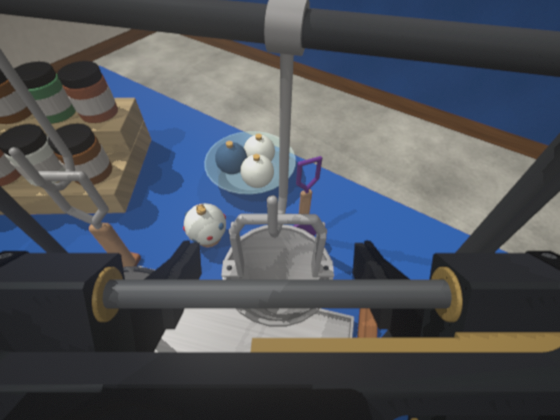

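View pics/s4.png

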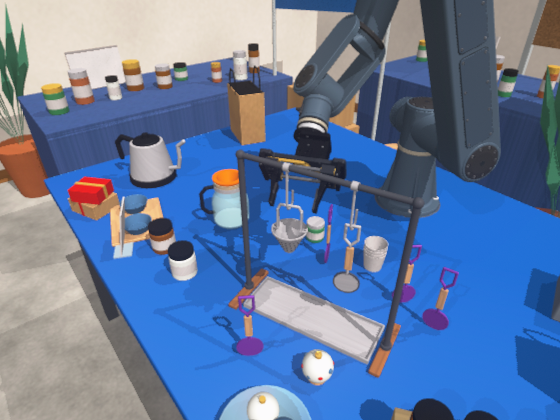

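```bash
python3 -m creep '{"hand":[0.087,0.087,0.087,0.087],"dp":[[0.0008,0,0.015],[0,0,0.015],[0,0,0.0095],[0,0,0]],"dr":[[0,0,0],[0,0,0],[0,0,0],[0,0,0]]}'; python3 - <<'E'
from h import *
s=snap('wrist','w5.png'); snap('scene','s5.png')
R=tgt(.61,np.radians(35),-1);g=np.array([620,112.8,262]);print(go(g-164*R[:,2],R))
a=cv2.imread('pics/s5.png');cv2.imwrite('pics/s5c.png',cv2.resize(a[130:280,210:410],(800,600),interpolation=2))
E
```

```text
time: 3.68
tool_pos: [509.9, 36.1, 356.4]
eef_rot: [-1.977, 1.034, -0.547]
contact_force: [-0.2, -0.7, 0.3]
grip_width: 1.0
(array([0.00031989, 0.00033303, 0.00090944]), array([-0.04659335, -0.06900967,  0.00726653]))
```

View pics/w5.png

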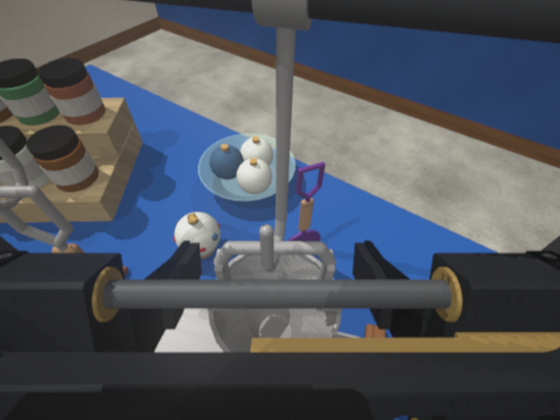

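View pics/s5c.png

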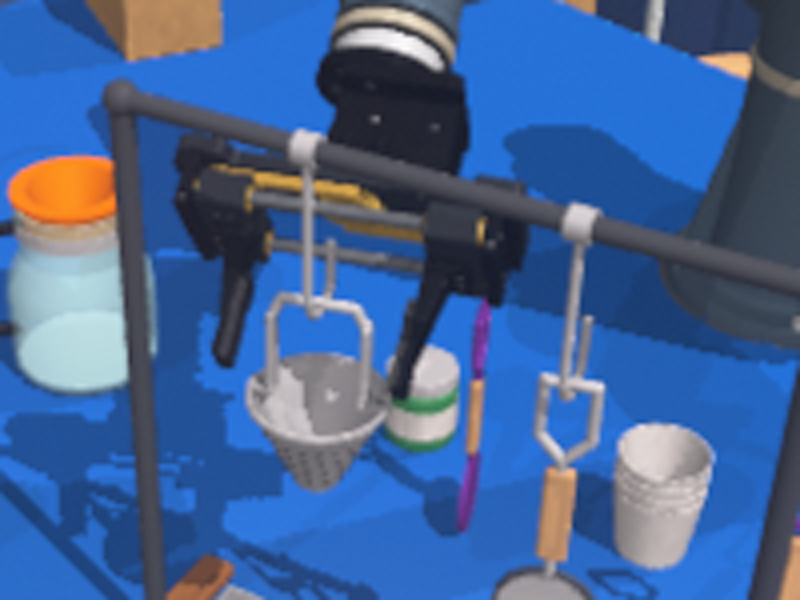

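```bash
python3 -m creep '{"hand":[0.075,0.066,0.060,0.057,0.054,0.05,0.048,0.046,0.044,0.04,0.04,0.04],"dp":[[0,0,0],[0,0,0],[0,0,0],[0,0,0],[0,0,0],[0,0,0],[0,0,0],[0,0,0],[0,0,0],[0,0,0],[0,0,0],[0,0,0]],"dr":[[0,0,0],[0,0,0],[0,0,0],[0,0,0],[0,0,0],[0,0,0],[0,0,0],[0,0,0],[0,0,0],[0,0,0],[0,0,0],[0,0,0]]}' 15; python3 - <<'E'
from h import *
s=robot.sense();print(s['contact_force'],s['grip_width']*87)
snap('wrist','w6.png')
E
```

```text
time: 4.78
tool_pos: [509.6, 35.7, 356.6]
eef_rot: [-1.976, 1.034, -0.548]
contact_force: [-0.0, -0.4, 0.4]
grip_width: 0.64
[-0.01382026 -0.44606207  0.39155511] 55.674344146342655
```

View pics/w6.png

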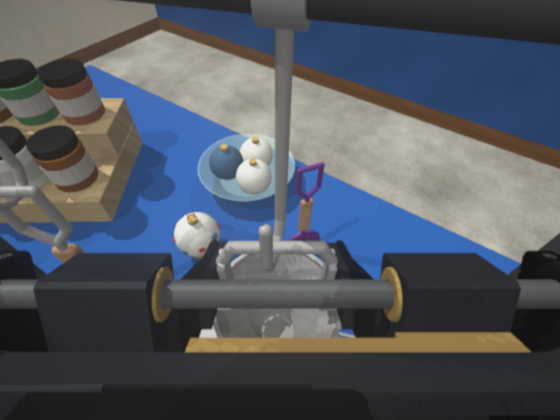

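```bash
python3 -m creep '{"hand":[0.04,0.04,0.04,0.04,0.04,0.04],"dp":[[0,0,0],[0,0,0],[0,0,0],[0,0,0],[0,-0.0016,-0.0011],[0,-0.0024,-0.0017]],"dr":[[0,0,0],[0,0,0],[0,0,0],[0,0,0],[0,0,0],[0,0,0]]}' 40; python3 - <<'E'
from h import *
s=robot.sense();print(s['contact_force'],s['grip_width']*87)
R0=Ro.from_rotvec(s['eef_rot']).as_matrix(); print('up',R0[2], 'back',-R0.T@Q('z',.3667).as_matrix()[:,0])
E
```

```text
time: 5.33
tool_pos: [509.4, 35.7, 361.1]
eef_rot: [-1.977, 1.035, -0.547]
contact_force: [-0.4, -0.0, -2.1]
grip_width: 0.634
[-0.41844219 -0.0058371  -2.10953635] 55.200944217411426
up [ 0.00444716 -0.82130733 -0.57046867] back [-0.23490465  0.55365321 -0.79892924]
```

Lift a further 38 mm (5 done → ~43).

```bash
python3 -m creep '{"hand":[0.04,0.04,0.04,0.04,0.04,0.04,0.04],"dp":[[0,-0.0049,-0.0034],[0,-0.0057,-0.004],[0,-0.0057,-0.004],[0,-0.0057,-0.004],[0,-0.0057,-0.004],[0,-0.0041,-0.0029],[0,0,0]],"dr":[[0,0,0],[0,0,0],[0,0,0],[0,0,0],[0,0,0],[0,0,0],[0,0,0]]}'; python3 - <<'E'
from h import *
s=robot.sense();print(s['contact_force'],s['grip_width']*87)
snap('scene','s7.png')
a=cv2.imread('pics/s7.png');cv2.imwrite('pics/s7c.png',cv2.resize(a[130:280,210:410],(800,600),interpolation=2))
snap('wrist','w7.png')
E
```

```text
time: 5.92
tool_pos: [509.4, 35.7, 401.4]
eef_rot: [-1.976, 1.033, -0.551]
contact_force: [-0.2, 0.7, -0.5]
grip_width: 0.635
[-0.1601108   0.65185131 -0.46941527] 55.27888534627049
```

View pics/s7c.png

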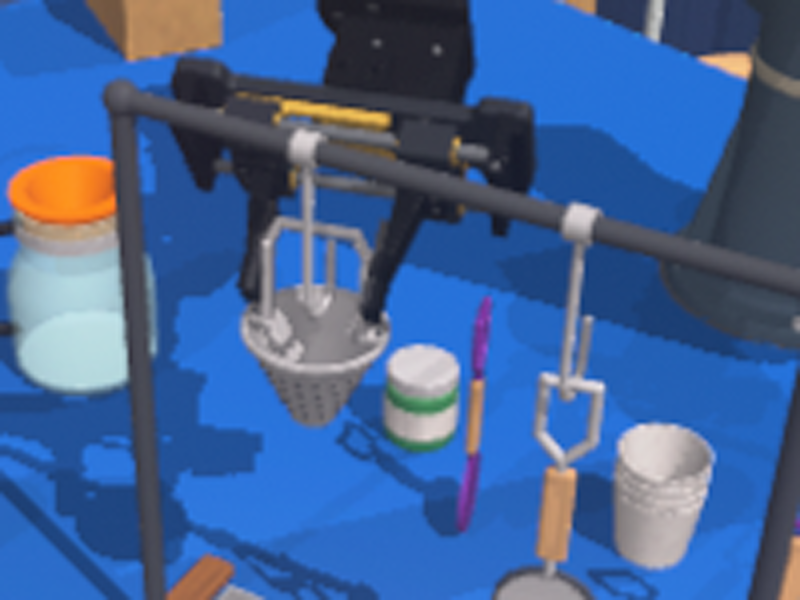

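View pics/w7.png

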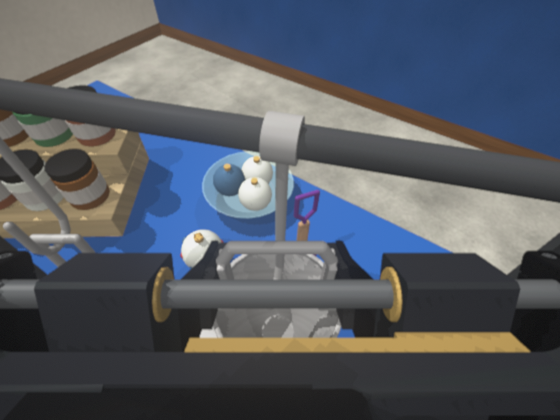

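```bash
python3 -m creep '{"hand":[0.04,0.04,0.04,0.04,0.04,0.04,0.04,0.04,0.04,0.04],"dp":[[-0.0012,0.0028,-0.004],[-0.0024,0.0055,-0.008],[-0.0024,0.0055,-0.008],[-0.0024,0.0055,-0.008],[-0.0035,0.0083,-0.012],[-0.0035,0.0083,-0.012],[-0.0035,0.0083,-0.012],[-0.0035,0.0083,-0.012],[-0.0024,0.0055,-0.008],[0,0,0]],"dr":[[0,0,0],[0,0,0],[0,0,0],[0,0,0],[0,0,0],[0,0,0],[0,0,0],[0,0,0],[0,0,0],[0,0,0]]}'; python3 - <<'E'
from h import *
s=robot.sense();print(s['contact_force'],s['grip_width']*87,s['qpos'].round(2))
R0=Ro.from_rotvec(s['eef_rot']).as_matrix(); g=s['tool_pos']+164*R0[:,2]; print('grasp',g)
w=snap('scene','s8.png');w=snap('wrist','w8.png');w=snap('top','t8.png')
E
```

```text
time: 6.85
tool_pos: [409.2, -2.0, 400.1]
eef_rot: [-1.976, 1.037, -0.547]
contact_force: [0.5, 0.9, -1.0]
grip_width: 0.635
[ 0.4764054   0.89911724 -1.03933046] 55.213497906819406 [-0.52  0.25  2.19  1.44  0.84 -0.68]
grasp [520.41332099  74.01721602 306.59718007]
```

View pics/s8.png

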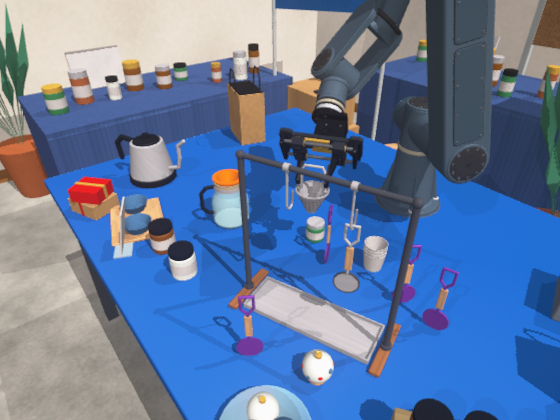

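View pics/t8.png

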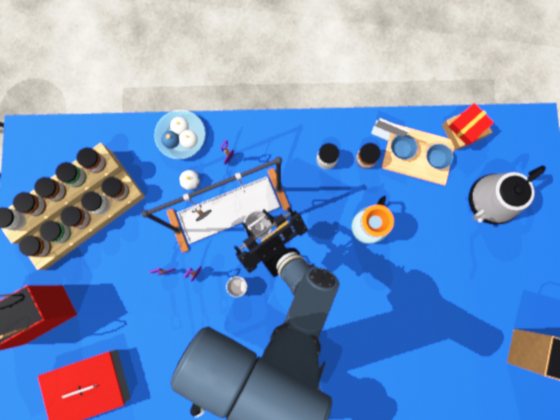

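```bash
python3 - <<'E'
from h import *
for n,f in (('top','t8.png'),('top','top1.png'),('scene','s8.png')):
    s=dict(np.load(f'pics/{f}.npz'));X=pts(s);hsv=cv2.cvtColor(s['image'],cv2.COLOR_RGB2HSV)
    o=((hsv[...,0]<22)&(hsv[...,1]>150)&(hsv[...,2]>100)); reg=(abs(X[...,0]-543)<70)&(abs(X[...,1]+276)<70)
    o2=o&((X[...,2]>100)|~np.isfinite(X[...,2]))
    k,l,stt,c=cv2.connectedComponentsWithStats(o.astype(np.uint8))
    i=max(range(1,k),key=lambda i:(l==i)[reg].sum()); m=l==i
    cn,_=cv2.findContours(m.astype(np.uint8),cv2.RETR_EXTERNAL,cv2.CHAIN_APPROX_NONE); e=cv2.fitEllipse(max(cn,key=len)); print(f,stt[i],'ell',np.round(e[0],1),np.round(e[1],1))
    for zz in (158,160):
        d=s['R'].T@np.array([(e[0][0]-s['cx'])/s['fx'],(e[0][1]-s['cy'])/s['fy'],1]);C=-s['R'].T@s['t'];print(zz,(C+d*(zz-C[2])/d[2]).round(1))
    p=X[m&(X[...,2]>153)&(X[...,2]<170)]; print('topz pct',np.percentile(p[:,2],[5,25,50,75,95]).round(1),len(p))
    r=least_squares(lambda c:np.maximum(np.hypot(p[:,0]-c[0],p[:,1]-c[1])-47.5,0)+np.minimum(np.hypot(p[:,0]-c[0],p[:,1]-c[1])-34,0),[543,-276]);print('ringfit',r.x.round(1))
    im=s['image']; b=stt[i]; cv2.imwrite('pics/col_'+f,cv2.resize(im[b[1]-25:b[1]+b[3]+25,b[0]-25:b[0]+b[2]+25,::-1],None,fx=6,fy=6,interpolation=2))
E
```

```text
t8.png [362 204  31  32 583] ell [377.3 220.1] [29.5 30.5]
158 [ 539.6 -277.2  158. ]
160 [ 539.3 -276.8  160. ]
topz pct [154.2 158.  160.3 162.4 165.1] 394
ringfit [ 539.5 -275.1]
top1.png [362 204  31  32 591] ell [377.3 220.1] [29.8 30.5]
158 [ 539.5 -277.2  158. ]
160 [ 539.2 -276.7  160. ]
topz pct [154.1 157.3 159.8 162.2 165.7] 395
ringfit [ 539.3 -275.8]
s8.png [213 170  26  16 360] ell [226.3 177.5] [15.9 26.8]
158 [ 546.3 -273.3  158. ]
160 [ 548.  -270.1  160. ]
topz pct [154.1 157.1 158.7 159.7 161. ] 198
ringfit [ 540.2 -273.9]
```

View pics/col_t8.png

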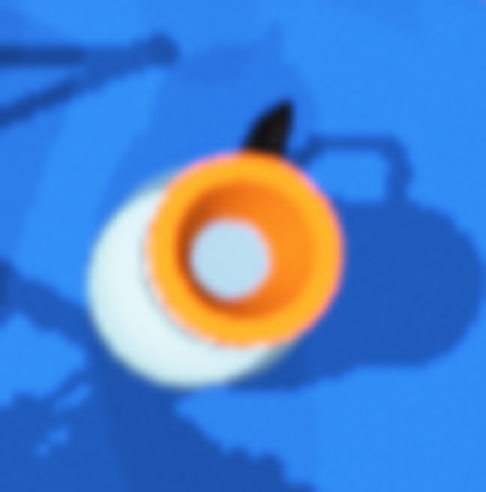

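```bash
python3 - <<'E'
from h import *
s=robot.sense();R0=Ro.from_rotvec(s['eef_rot']).as_matrix(); g0=s['tool_pos']+164*R0[:,2]
q=s['qpos']
for t in np.linspace(0,1,8):
    g=g0+t*(np.array([540,-276,308])-g0); q,c=ik(g-164*R0[:,2],R0,q); print(q.round(2),round(c,3))
for z in (260,201): 
    q,c=ik(np.array([540,-276,z])-164*R0[:,2],R0,q); print(z,q.round(2),round(c,3))
print(R0.T@(np.array([540,-276,308])-g0)/1000)
print(fk(s['qpos'])-s['tool_pos'])
E
```

```text
[-0.52  0.25  2.19  1.44  0.84 -0.68] 0.0
[-0.64  0.27  2.15  1.35  0.92 -0.68] 0.0
[-0.75  0.29  2.11  1.27  1.   -0.68] 0.0
[-0.84  0.32  2.05  1.2   1.07 -0.67] 0.0
[-0.92  0.36  1.98  1.14  1.13 -0.66] 0.0
[-0.98  0.4   1.9   1.09  1.19 -0.64] 0.0
[-1.03  0.44  1.81  1.05  1.25 -0.62] 0.0
[-1.08  0.48  1.72  1.01  1.3  -0.59] 0.0
260 [-1.08  0.56  1.76  1.04  1.24 -0.7 ] 0.0
201 [-1.08  0.65  1.79  1.09  1.18 -0.82] 0.0
[ 0.29785093  0.10571759 -0.151051  ]
[ 0.90091893 -0.73759625 -0.9876825 ]
```

```bash
python3 -m creep '{"hand":[0.04,0.04,0.04,0.04,0.04,0.04,0.04,0.04,0.04,0.04,0.04,0.04,0.04,0.04,0.04,0.04,0.04],"dp":[[0.01,0.0035,-0.005],[0.0199,0.007,-0.0101],[0.0199,0.007,-0.0101],[0.0199,0.007,-0.0101],[0.0199,0.007,-0.0101],[0.0199,0.007,-0.0101],[0.0199,0.007,-0.0101],[0.0199,0.007,-0.0101],[0.0199,0.007,-0.0101],[0.0199,0.007,-0.0101],[0.0199,0.007,-0.0101],[0.0199,0.007,-0.0101],[0.0199,0.007,-0.0101],[0.0199,0.007,-0.0101],[0.0199,0.007,-0.0101],[0.01,0.0035,-0.005],[0,0,0]],"dr":[[0,0,0],[0,0,0],[0,0,0],[0,0,0],[0,0,0],[0,0,0],[0,0,0],[0,0,0],[0,0,0],[0,0,0],[0,0,0],[0,0,0],[0,0,0],[0,0,0],[0,0,0],[0,0,0],[0,0,0]]}'; python3 - <<'E'
from h import *
s=robot.sense();print(s['contact_force'],s['grip_width']*87,s['qpos'].round(2))
R0=Ro.from_rotvec(s['eef_rot']).as_matrix(); g=s['tool_pos']+164*R0[:,2]; print('grasp',g)
for n in ('scene','top','wrist'): snap(n,n+'9.png')
a=cv2.imread('pics/scene9.png')[90:240,150:350];b=cv2.imread('pics/top9.png')[150:300,280:480]
cv2.imwrite('pics/c9.png',np.vstack([cv2.resize(a,(400,300),interpolation=2),cv2.resize(b,(400,300),interpolation=2)]))
E
```

```text
time: 8.42
tool_pos: [429.8, -354.9, 401.5]
eef_rot: [-1.977, 1.035, -0.552]
contact_force: [-0.5, -0.5, -0.5]
grip_width: 0.639
[-0.51496263 -0.45298202 -0.52902767] 55.59221721052974 [-1.08  0.49  1.71  1.01  1.3  -0.59]
grasp [ 541.32719541 -279.17099877  308.10384445]
```

View pics/c9.png

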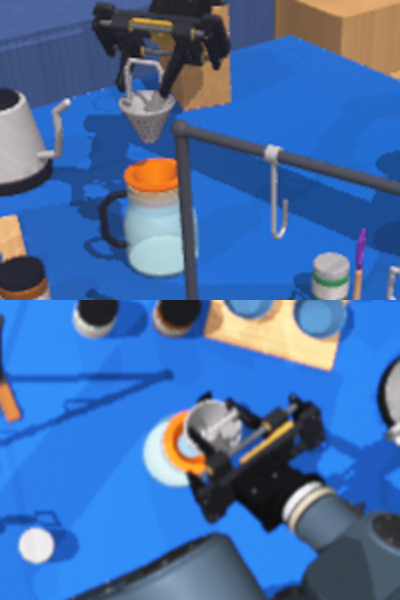

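View pics/wrist9.png

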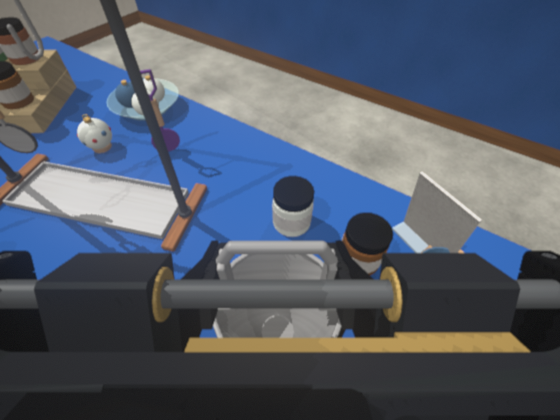

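```bash
cat > cone.py <<'E'
from h import *
def fit(n,f,g):
    s=dict(np.load(f'pics/{f}.npz'));X=pts(s); D=X-g
    m=np.isfinite(X[...,2])&(np.hypot(D[...,0],D[...,1])<48)
    # rim band -> circle
    zr=g[2]-3-29
    p=X[m&(abs(X[...,2]-zr)<6)]
    if len(p)>20:
        rr=least_squares(lambda c:np.maximum(np.hypot(p[:,0]-c[0],p[:,1]-c[1])-39.5,0)+0.2*np.minimum(np.hypot(p[:,0]-c[0],p[:,1]-c[1])-36,0),g[:2],loss='soft_l1');print(n,'rim',len(p),rr.x.round(1),np.percentile(p[:,2],[10,50,90]).round(1))
    C=-s['R'].T@s['t']
    # outer cone surface: points nearer camera than axis
    vd=(g-C)[:2];vd/=np.hypot(*vd)
    k=m&(X[...,2]<zr-8)&(X[...,2]>zr-52)&((D[...,:2]@vd)<2); p=X[k]
    if len(p)<40: print(n,'few',len(p)); return
    def res(c):
        h=p[:,2]-zr+3; ax=c[0]+c[2]*h; ay=c[1]+c[3]*h
        return (np.hypot(p[:,0]-ax,p[:,1]-ay)-(38+h*26/56))*np.cos(.43)
    r=least_squares(res,[g[0],g[1],0,0],loss='soft_l1'); J=np.linalg.inv(r.jac.T@r.jac)
    print(n,'cone',len(p),r.x.round(3),np.sqrt(np.diag(J)).round(3),np.abs(r.fun).mean().round(2))
E
python3 - <<'E'
from cone import *
g=np.array([541.3,-279.2,308.1])
fit('scene','scene9.png',g);fit('top','top9.png',g);fit('wrist','wrist9.png',g)
E
```

```text
scene rim 121 [ 542.1 -278.3] [271.3 274.2 277.8]
scene cone 174 [ 5.41035e+02 -2.79783e+02 -1.00000e-02 -1.40000e-02] [0.386 0.342 0.014 0.013] 0.81
top rim 104 [ 541.8 -276.4] [271.2 274.8 278.2]
top cone 80 [ 5.41268e+02 -2.76489e+02 -1.14000e-01  1.39000e-01] [0.561 0.513 0.022 0.023] 1.1
wrist rim 822 [ 540.3 -275.6] [270.7 274.4 276.3]
wrist cone 1446 [ 5.42932e+02 -2.73685e+02 -2.50000e-02 -2.00000e-03] [0.147 0.12  0.006 0.005] 0.52
```

```bash
python3 - <<'E'
from h import *
s=robot.sense();R0=Ro.from_rotvec(s['eef_rot']).as_matrix()
print(R0.T@[-2,2.5,0],R0.T@[0,0,-92])
E
```

```text
[-3.19395645  0.11746463 -0.1866662 ] [-0.27478046 75.67322188 52.32100903]
```

```bash
python3 -m creep '{"hand":[0.04,0.04,0.04,0.04,0.04,0.04,0.04,0.04,0.04,0.04,0.04],"dp":[[-0.0032,0.005,0.0035],[0,0.0095,0.0066],[0,0.0095,0.0066],[0,0.0095,0.0066],[0,0.0095,0.0066],[0,0.0095,0.0066],[0,0.0095,0.0066],[0,0.007,0.0048],[0,0.004,0.0028],[0,0.0025,0.0017],[0,0,0]],"dr":[[0,0,0],[0,0,0],[0,0,0],[0,0,0],[0,0,0],[0,0,0],[0,0,0],[0,0,0],[0,0,0],[0,0,0],[0,0,0]]}'; python3 - <<'E'
from cone import *
s=robot.sense();print(s['contact_force'],s['grip_width']*87,s['qpos'].round(2))
R0=Ro.from_rotvec(s['eef_rot']).as_matrix(); g=s['tool_pos']+164*R0[:,2]; print('grasp',g)
for n in ('scene','top','wrist'): snap(n,n+'10.png')
fit('scene','scene10.png',g);fit('top','top10.png',g)
a=cv2.imread('pics/scene10.png')[110:260,150:350]
cv2.imwrite('pics/c10.png',cv2.resize(a,(800,600),interpolation=2))
E
```

```text
time: 9.48
tool_pos: [427.6, -350.0, 309.1]
eef_rot: [-1.976, 1.035, -0.547]
contact_force: [0.4, 0.2, -1.6]
grip_width: 0.636
[ 0.35212767  0.15983721 -1.56826186] 55.36646526480435 [-1.08  0.63  1.79  1.07  1.19 -0.79]
grasp [ 538.85843567 -273.72798345  215.7979042 ]
scene rim 90 [ 539.4 -273.6] [178.9 181.5 184.7]
scene cone 351 [ 5.36469e+02 -2.80069e+02 -5.20000e-01 -6.17000e-01] [0.546 0.525 0.019 0.018] 5.23
top rim 95 [ 540.3 -273.5] [178.8 182.8 187.8]
top cone 198 [ 5.36900e+02 -2.72412e+02  1.27000e-01 -5.46000e-01] [0.735 0.633 0.029 0.023] 4.32
```

View pics/c10.png

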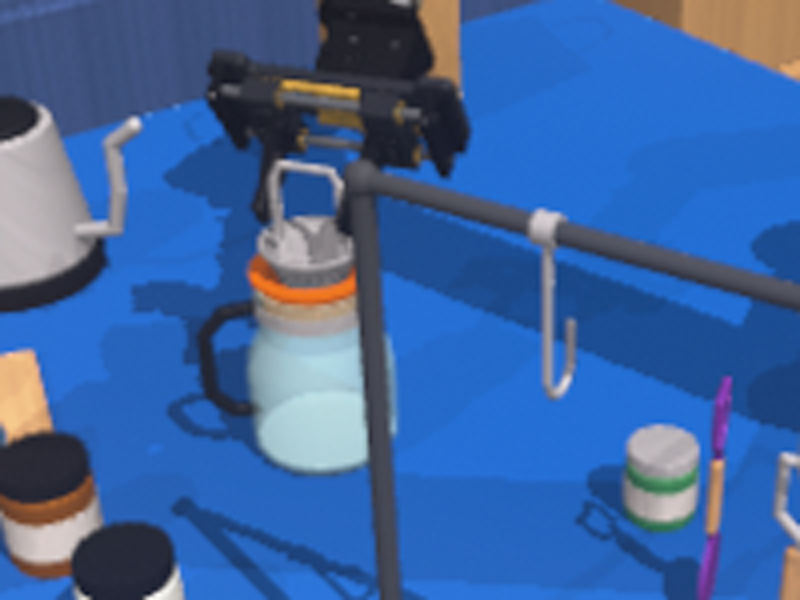

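```bash
python3 -m creep '{"hand":[0.04,0.04,0.04,0.04,0.04,0.04],"dp":[[0,0.0016,0.0011],[0,0.0016,0.0011],[0,0.0016,0.0011],[0,0.0016,0.0011],[0,0.0016,0.0011],[0,0,0]],"dr":[[0,0,0],[0,0,0],[0,0,0],[0,0,0],[0,0,0],[0,0,0]]}'; python3 - <<'E'
from h import *
for i in range(1):
    s=robot.sense();print(s['contact_force'],s['ft_torque'],s['grip_width']*87)
E
```

```text
time: 10.13
tool_pos: [427.6, -350.0, 299.7]
eef_rot: [-1.976, 1.035, -0.548]
contact_force: [-0.1, 0.7, -0.5]
grip_width: 0.635
[-0.10432428  0.74273066 -0.4980026 ] [-0.45823069  0.57088515  0.00962572] 55.26276460787983
```

```bash
python3 -m creep '{"hand":[0.04,0.04,0.04],"dp":[[0,0.0012,0.0008],[0,0.0008,0.0006],[0,0,0]],"dr":[[0,0,0],[0,0,0],[0,0,0]]}'; python3 - <<'E'
from h import *
s=robot.sense();print(s['contact_force'],s['ft_torque'],s['grip_width']*87)
E
```

```text
time: 10.38
tool_pos: [427.8, -350.4, 297.7]
eef_rot: [-1.976, 1.035, -0.55]
contact_force: [0.7, -1.8, -1.6]
grip_width: 0.642
[ 0.66867383 -1.75961549 -1.62678793] [-0.51995245  0.326374   -0.19954686] 55.859520927940935
```

```bash
python3 -m creep '{"hand":[0.04,0.04,0.04],"dp":[[0,0.0004,0.0003],[0,0.0004,0.0003],[0,0,0]],"dr":[[0,0,0],[0,0,0],[0,0,0]]}'; python3 - <<'E'
from h import *
s=robot.sense();print(s['contact_force'],s['ft_torque'],s['grip_width']*87); R0=Ro.from_rotvec(s['eef_rot']).as_matrix();print(R0.T@[0,-1,0])
E
```

```text
time: 10.63
tool_pos: [427.8, -350.5, 297.0]
eef_rot: [-1.976, 1.034, -0.551]
contact_force: [-1.2, -1.5, 2.1]
grip_width: 0.637
[-1.22281676 -1.48651793  2.09497043] [-0.4642666   0.21020868 -0.29237315] 55.45286449552956
[ 0.82362793  0.32708174 -0.46330828]
```

```bash
python3 -m creep '{"hand":[0.04,0.04,0.04,0.04],"dp":[[0.0008,0.0003,-0.0005],[0,0.0004,0.0003],[0,0.0004,0.0003],[0,0,0]],"dr":[[0,0,0],[0,0,0],[0,0,0],[0,0,0]]}'; python3 - <<'E'
from h import *
s=robot.sense();print(s['contact_force'],s['ft_torque'],s['grip_width']*87); R0=Ro.from_rotvec(s['eef_rot']).as_matrix();print(R0.T@[-1,0,0])
E
```

```text
time: 10.97
tool_pos: [427.8, -351.2, 295.9]
eef_rot: [-1.976, 1.034, -0.549]
contact_force: [-0.9, -3.6, 3.1]
grip_width: 0.638
[-0.91437342 -3.60490351  3.12805513] [-0.45528744  0.16966942 -0.27119354] 55.509821976344774
[-0.56749013  0.46570211 -0.67902614]
```

```bash
python3 -m creep '{"hand":[0.04,0.04,0.04],"dp":[[0.0008,0.0003,-0.0005],[0.0008,0.0003,-0.0005],[0,0,0]],"dr":[[0,0,0],[0,0,0],[0,0,0]]}'; python3 - <<'E'
from cone import *
s=robot.sense();print(s['contact_force'],s['ft_torque'],s['grip_width']*87); R0=Ro.from_rotvec(s['eef_rot']).as_matrix()
g=s['tool_pos']+164*R0[:,2]; print('grasp',g)
for n in ('scene','top','wrist'): snap(n,n+'11.png')
fit('scene','scene11.png',g);fit('top','top11.png',g)
a=cv2.imread('pics/scene11.png')[110:260,150:350]
cv2.imwrite('pics/c11.png',cv2.resize(a,(800,600),interpolation=2))
E
```

```text
time: 11.22
tool_pos: [427.5, -352.5, 295.2]
eef_rot: [-1.976, 1.034, -0.546]
contact_force: [-0.3, -0.0, -0.6]
grip_width: 0.639
[-0.30591691 -0.01085804 -0.58536553] [-0.43189674  0.42389653 -0.08856156] 55.57711924128685
grasp [ 538.54861425 -276.08588965  201.81211387]
scene rim 94 [ 539.1 -275.6] [165.3 168.2 171.3]
scene cone 355 [ 5.43140e+02 -2.74307e+02 -3.44000e-01 -5.09000e-01] [0.465 0.429 0.017 0.016] 4.3
top rim 111 [ 542.8 -273.8] [164.3 167.2 171.6]
top cone 179 [ 5.37893e+02 -2.70364e+02  2.51000e-01 -4.19000e-01] [0.568 0.538 0.032 0.028] 4.17
```

View pics/c11.png

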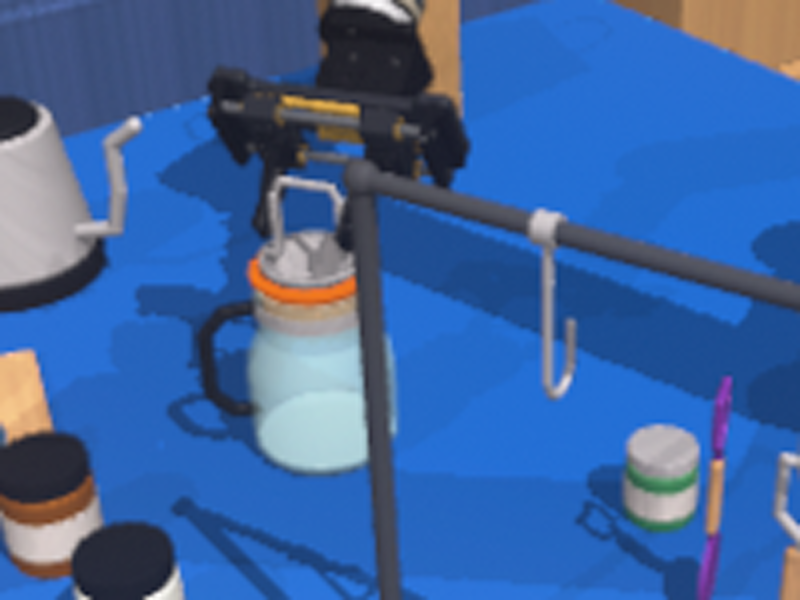

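```bash
python3 -m creep '{"hand":[0.04,0.04,0.04],"dp":[[0,0.0006,0.0004],[0,0.0006,0.0004],[0,0,0]],"dr":[[0,0,0],[0,0,0],[0,0,0]]}' 50; python3 -c "
from h import *
s=robot.sense();print(s['contact_force'],s['ft_torque'])"
```

```text
time: 11.62
tool_pos: [427.5, -352.6, 294.5]
eef_rot: [-1.975, 1.033, -0.548]
contact_force: [-2.1, 0.2, 2.6]
grip_width: 0.635
[-2.072448    0.17809312  2.60433716] [-0.03489158  0.37843688  0.18662285]
```

```bash
python3 -m creep '{"hand":[0.04,0.04,0.04],"dp":[[0,0.0006,0.0004],[0,0.0004,0.0003],[0,0,0]],"dr":[[0,0,0],[0,0,0],[0,0,0]]}' 50; python3 -c "
from h import *
s=robot.sense();print(s['contact_force'],s['ft_torque'])"
```

```text
time: 11.87
tool_pos: [427.6, -352.6, 294.1]
eef_rot: [-1.974, 1.032, -0.549]
contact_force: [-4.0, 0.7, 7.9]
grip_width: 0.633
[-4.00891353  0.69179877  7.8652522 ] [0.35124345 0.05495108 0.39985341]
```

```bash
python3 -m creep '{"hand":[0.04,0.04,0.04],"dp":[[-0.0003,0.0002,-0.0003],[-0.0003,0.0003,-0.0004],[0,0,0]],"dr":[[0,0,0],[0,0,0],[0,0,0]]}' 50; python3 -c "
from h import *
s=robot.sense();print(s['contact_force'],s['ft_torque'])"
```

```text
time: 12.12
tool_pos: [426.9, -352.7, 294.1]
eef_rot: [-1.973, 1.032, -0.55]
contact_force: [-0.1, 0.8, 4.8]
grip_width: 0.638
[-0.10320175  0.83797877  4.77195509] [ 0.24276756 -0.25146787  0.12048577]
```

```bash
python3 -m creep '{"hand":[0.04,0.04,0.04],"dp":[[0,0.0004,0.0003],[0,0.0004,0.0003],[0,0,0]],"dr":[[0,0,0],[0,0,0],[0,0,0]]}' 50; python3 -c "
from h import *
s=robot.sense();print(s['contact_force'],s['ft_torque'])"
```

```text
time: 12.37
tool_pos: [426.9, -352.7, 293.7]
eef_rot: [-1.972, 1.031, -0.551]
contact_force: [-1.6, 1.2, 10.1]
grip_width: 0.64
[-1.64575477  1.19801155 10.07270732] [ 0.52909577 -0.34368556  0.22046319]
```

```bash
python3 -m creep '{"hand":[0.04,0.04,0.04],"dp":[[0,0.0004,0.0003],[0,0.0004,0.0003],[0,0,0]],"dr":[[0,0,0],[0,0,0],[0,0,0]]}' 60; python3 -c "
from h import *
s=robot.sense();print(s['contact_force'],s['ft_torque'])"
```

```text
time: 12.62
tool_pos: [426.9, -352.7, 293.3]
eef_rot: [-1.971, 1.03, -0.552]
contact_force: [-3.0, -0.4, 12.2]
grip_width: 0.635
[-2.957736   -0.35941351 12.17977873] [ 0.75575703 -0.49109711  0.27762543]
```

```bash
python3 -m creep '{"hand":[0.04,0.04,0.04],"dp":[[0,0.0004,0.0003],[0,0,0],[0,0,0]],"dr":[[0,0,0],[0,0,0],[0,0,0]]}' 60; python3 -c "
from h import *
s=robot.sense();print(s['contact_force'],s['ft_torque'])"
```

```text
time: 12.87
tool_pos: [427.0, -352.7, 292.9]
eef_rot: [-1.971, 1.03, -0.552]
contact_force: [-4.1, 0.8, 12.3]
grip_width: 0.634
[-4.06793085  0.8133403  12.27372327] [ 0.73791899 -0.47205562  0.29012686]
```

```bash
python3 -m creep '{"hand":[0.04,0.04,0.04,0.04],"dp":[[-0.0004,0.0007,-0.0002],[0,0.0004,0.0003],[0,0.0004,0.0003],[0,0,0]],"dr":[[0,0,0],[0,0,0],[0,0,0],[0,0,0]]}' 60; python3 -c "
from h import *
s=robot.sense();print(s['contact_force'],s['ft_torque'])"
```

```text
time: 13.2
tool_pos: [426.6, -352.8, 291.6]
eef_rot: [-1.97, 1.03, -0.553]
contact_force: [-2.4, 0.6, 13.1]
grip_width: 0.634
[-2.43649361  0.646558   13.14135477] [ 0.78650636 -0.75305304  0.2055262 ]
```

```bash
python3 -m creep '{"hand":[0.04,0.04,0.04,0.04],"dp":[[0,0.0004,0.0003],[0,0.0004,0.0003],[0,0.0004,0.0003],[0,0,0]],"dr":[[0,0,0],[0,0,0],[0,0,0],[0,0,0]]}' 60; python3 -c "
from h import *
s=robot.sense();print(s['contact_force'],s['ft_torque'])"
```

```text
time: 13.53
tool_pos: [426.6, -352.8, 290.1]
eef_rot: [-1.97, 1.03, -0.553]
contact_force: [-2.8, -0.2, 12.6]
grip_width: 0.632
[-2.78313641 -0.17017589 12.63696322] [ 0.80296301 -0.75164511  0.20483928]
```

```bash
python3 -m creep '{"hand":[0.04,0.04,0.04,0.04],"dp":[[0,0.0004,0.0003],[0,0.0004,0.0003],[0,0,0],[0,0,0]],"dr":[[0,0,0],[0,0,0],[0,0,0],[0,0,0]]}' 60; python3 -c "
from h import *
s=robot.sense();print(s['contact_force'],s['ft_torque'])
snap('scene','scene12.png')
a=cv2.imread('pics/scene12.png')[110:260,150:350]
cv2.imwrite('pics/c12.png',cv2.resize(a,(800,600),interpolation=2))"
```

```text
time: 13.87
tool_pos: [426.6, -352.8, 289.1]
eef_rot: [-1.971, 1.03, -0.553]
contact_force: [-2.5, 0.1, 13.4]
grip_width: 0.639
[-2.48585531  0.13081285 13.40026282] [ 0.7823386  -0.73175826  0.2083166 ]
```

View pics/c12.png

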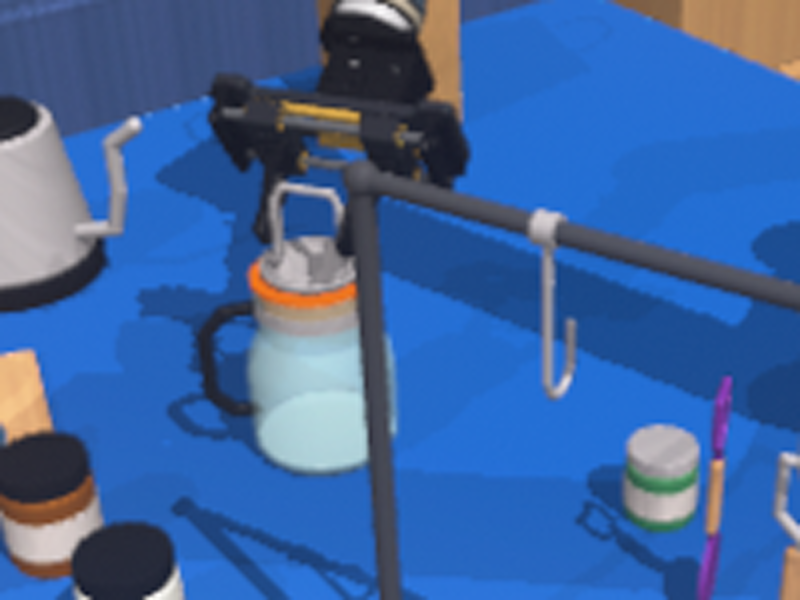

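The collar is visibly sinking. The collar rim is at about (300,295) in the crop and was at about (300,290). Continuing.

```bash
python3 -m creep '{"hand":[0.04,0.04,0.04,0.04],"dp":[[0,0.0004,0.0003],[0,0.0004,0.0003],[0,0,0],[0,0,0]],"dr":[[0,0,0],[0,0,0],[0,0,0],[0,0,0]]}' 60; python3 -c "
from h import *
s=robot.sense();print(s['contact_force'])"
```

```text
time: 14.25
tool_pos: [426.6, -352.8, 288.1]
eef_rot: [-1.971, 1.03, -0.553]
contact_force: [-2.0, 0.4, 12.6]
grip_width: 0.634
[-2.03434143  0.44045407 12.63786375]
```

```bash
python3 -m creep '{"hand":[0.04,0.04,0.04,0.04],"dp":[[0,0.0004,0.0003],[0,0.0004,0.0003],[0,0,0],[0,0,0]],"dr":[[0,0,0],[0,0,0],[0,0,0],[0,0,0]]}' 60; python3 -c "
from h import *
s=robot.sense();print(s['contact_force'])"
```

```text
time: 14.58
tool_pos: [426.6, -352.8, 287.4]
eef_rot: [-1.97, 1.029, -0.553]
contact_force: [-3.4, 0.3, 13.7]
grip_width: 0.634
[-3.35074548  0.34203815 13.71128769]
```

```bash
python3 -m creep '{"hand":[0.04,0.04,0.04],"dp":[[0,0.0004,0.0003],[0,0,0],[0,0,0]],"dr":[[0,0,0],[0,0,0],[0,0,0]]}' 60; python3 -c "
from h import *
s=robot.sense();print(s['contact_force'])"
```

```text
time: 14.83
tool_pos: [426.7, -352.8, 287.2]
eef_rot: [-1.969, 1.029, -0.554]
contact_force: [-3.8, 0.2, 16.7]
grip_width: 0.637
[-3.76201868  0.2120157  16.73706299]
```

```bash
python3 -m creep '{"hand":[0.04,0.04,0.04],"dp":[[0,0.0004,0.0003],[0,0,0],[0,0,0]],"dr":[[0,0,0],[0,0,0],[0,0,0]]}' 60; python3 -c "
from h import *
s=robot.sense();print(s['contact_force'])"
```

```text
time: 15.08
tool_pos: [426.6, -352.8, 287.0]
eef_rot: [-1.969, 1.028, -0.554]
contact_force: [-4.8, 0.0, 18.5]
grip_width: 0.635
[-4.84068243  0.02295138 18.5271268 ]
```

```bash
python3 - <<'E'
from h import *
snap('scene','scene13.png');snap('top','top13.png')
for n,f in (('top','top1.png'),('top','top13.png'),('scene','scene1.png'),('scene','scene10.png'),('scene','scene13.png')):
    s=dict(np.load(f'pics/{f}.npz'));X=pts(s);hsv=cv2.cvtColor(s['image'],cv2.COLOR_RGB2HSV)
    o=((hsv[...,0]<22)&(hsv[...,1]>150)&(hsv[...,2]>100))&(np.hypot(X[...,0]-539,X[...,1]+276)<55)&(np.hypot(X[...,0]-539,X[...,1]+276)>37)&(X[...,2]>130)
    p=X[o];print(f,len(p),np.percentile(p[:,2],[5,50,80,90,95]).round(1))
s=robot.sense();R0=Ro.from_rotvec(s['eef_rot']).as_matrix();print(s['tool_pos']+164*R0[:,2],R0[2])
a=cv2.imread('pics/scene13.png')[110:260,150:350]
cv2.imwrite('pics/c13.png',cv2.resize(a,(800,600),interpolation=2))
E
```

```text
top1.png 265 [155.5 160.4 163.1 164.5 165.7]
top13.png 105 [149.2 154.  156.3 157.5 158.6]
scene1.png 135 [149.4 159.2 160.5 161.  161.5]
scene10.png 137 [150.2 159.4 276.6 280.1 281.3]
scene13.png 111 [149.1 153.9 155.9 258.3 259.5]
[ 538.71771844 -276.12887689  195.04526123] [ 0.00705244 -0.82777188 -0.56102049]
```

View pics/c13.png

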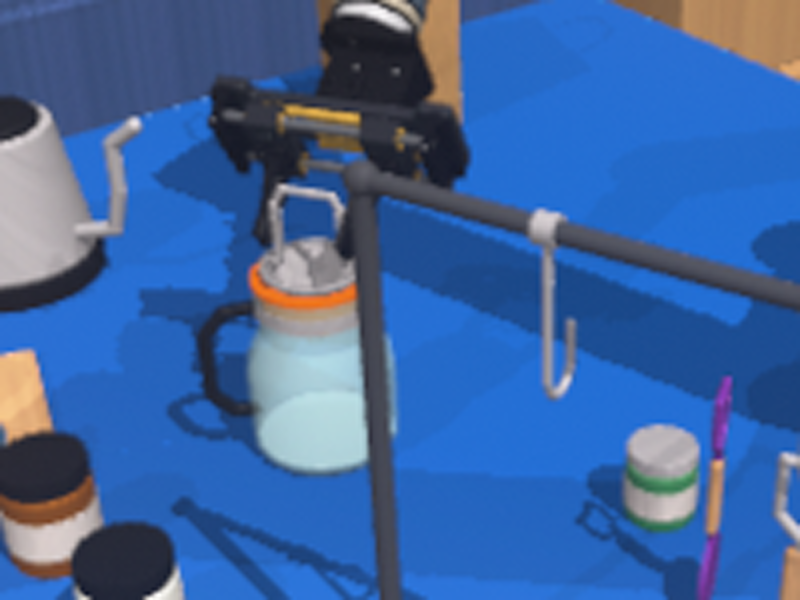

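```bash
python3 -m creep '{"hand":[0.04,0.04,0.04,0.04,0.04],"dp":[[0,-0.0004,-0.0003],[0,-0.0004,-0.0003],[-0.0004,0.0001,-0.0006],[0,0,0],[0,0,0]],"dr":[[0,0,0],[0,0,0],[0,0,0],[0,0,0],[0,0,0]]}' 60; python3 -c "
from h import *
s=robot.sense();print(s['contact_force'],s['ft_torque'])"
```

```text
time: 15.6
tool_pos: [426.3, -352.8, 287.4]
eef_rot: [-1.97, 1.03, -0.554]
contact_force: [0.6, 0.5, 11.3]
grip_width: 0.637
[ 0.55660844  0.50223798 11.25230267] [ 0.7226035  -0.89099284  0.12075318]
```

```bash
python3 -m creep '{"hand":[0.04,0.04,0.04,0.04],"dp":[[0,-0.0004,-0.0003],[0,-0.0004,-0.0003],[0,0,0],[0,0,0]],"dr":[[0,0,0],[0,0,0],[0,0,0],[0,0,0]]}' 20; python3 -c "
from h import *
s=robot.sense();print(s['contact_force'],s['ft_torque'])"
```

```text
time: 15.93
tool_pos: [426.3, -352.8, 287.6]
eef_rot: [-1.972, 1.031, -0.553]
contact_force: [2.0, 1.7, 7.2]
grip_width: 0.644
[1.96836242 1.70014738 7.16398455] [ 0.37166597 -0.6593829  -0.06972967]
```

```bash
python3 -m creep '{"hand":[0.04,0.04,0.056,0.058,0.060,0.064,0.07,0.08,0.087,0.087,0.087],"dp":[[0,-0.0004,-0.0003],[0,0,0],[0,0,0],[0,0,0],[0,0,0],[0,0,0],[0,0,0],[0,0,0],[0,0,0],[0,0,0],[0,0,0]],"dr":[[0,0,0],[0,0,0],[0,0,0],[0,0,0],[0,0,0],[0,0,0],[0,0,0],[0,0,0],[0,0,0],[0,0,0],[0,0,0]]}' 10; python3 -c "
from h import *
s=robot.sense();print(s['contact_force'],s['ft_torque'])
snap('wrist','w14.png')"
```

```text
time: 16.85
tool_pos: [425.4, -352.8, 286.3]
eef_rot: [-1.976, 1.034, -0.548]
contact_force: [0.5, 0.8, -0.2]
grip_width: 0.975
[ 0.48108436  0.78772955 -0.2102454 ] [-0.2911625   0.36563977 -0.03000437]
```

View pics/w14.png

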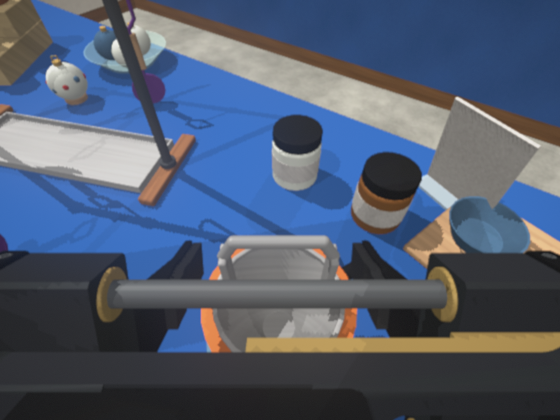

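```bash
python3 -m creep '{"hand":[0.087,0.087,0.087,0.087,0.087,0.087,0.087,0.087,0.087,0.087],"dp":[[0,0,-0.004],[0,0,-0.008],[0,0,-0.012],[0,0,-0.016],[0,0,-0.02],[0,0,-0.02],[0,0,-0.02],[0,0,-0.02],[0,0,-0.01],[0,0,0]],"dr":[[0,0,0],[0,0,0],[0,0,0],[0,0,0],[0,0,0],[0,0,0],[0,0,0],[0,0,0],[0,0,0],[0,0,0]]}'; python3 - <<'E'
from cone import *
for n in ('scene','top','wrist'): snap(n,n+'15.png')
g=np.array([538.7,-276.1,195.]);fit('scene','scene15.png',g);fit('top','top15.png',g);fit('wrist','wrist15.png',g)
for n,f in (('top','top15.png'),('scene','scene15.png'),('wrist','wrist15.png')):
    s=dict(np.load(f'pics/{f}.npz'));X=pts(s);hsv=cv2.cvtColor(s['image'],cv2.COLOR_RGB2HSV);r=np.hypot(X[...,0]-539,X[...,1]+276)
    o=((hsv[...,0]<22)&(hsv[...,1]>150)&(hsv[...,2]>100))&(r<55)&(r>40)&(X[...,2]>130)&(X[...,2]<175)
    p=X[o];print(f,len(p),np.percentile(p[:,2],[5,50,80,95]).round(1))
E
```

```text
time: 17.73
tool_pos: [335.6, -415.2, 362.2]
eef_rot: [-1.978, 1.037, -0.554]
contact_force: [-0.1, 0.3, -0.5]
grip_width: 1.0
scene rim 97 [ 539.2 -275.3] [158.5 161.4 164.6]
scene cone 348 [ 5.44808e+02 -2.72443e+02 -2.79000e-01 -4.48000e-01] [0.416 0.431 0.017 0.018] 4.28
top rim 177 [ 539.3 -275.5] [157.6 160.6 166. ]
top cone 231 [ 5.38551e+02 -2.69774e+02  3.47000e-01 -3.02000e-01] [0.474 0.476 0.023 0.021] 5.26
wrist rim 1143 [ 538.3 -276.8] [158.7 162.6 164.6]
wrist cone 2431 [ 5.32998e+02 -2.80794e+02  4.37000e-01  2.72000e-01] [0.146 0.15  0.009 0.01 ] 4.28
top15.png 148 [149.1 154.7 157.5 158.9]
scene15.png 71 [147.9 152.8 154.2 155.1]
wrist15.png 1185 [152.9 154.3 154.9 155.4]
```

View pics/scene15.png

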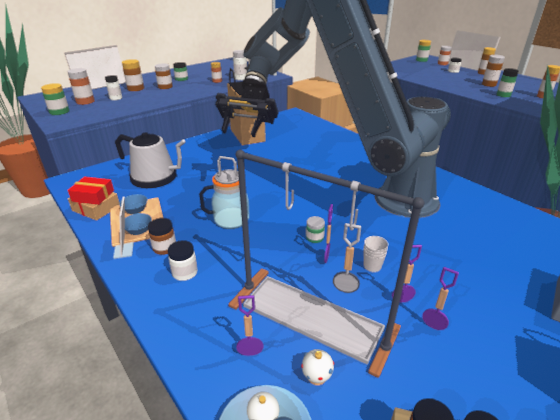

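View pics/wrist15.png

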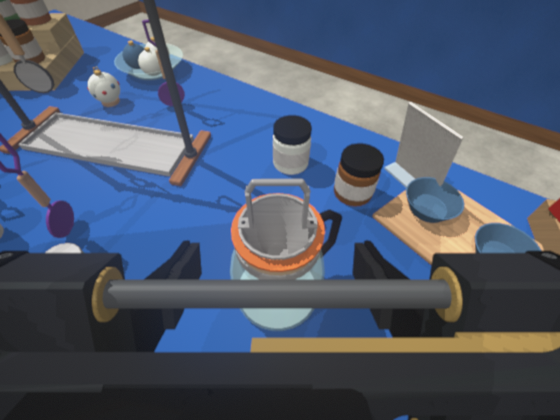

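```bash
python3 - <<'E'
from h import *
s=dict(np.load('pics/wrist15.png.npz'));X=pts(s);hsv=cv2.cvtColor(s['image'],cv2.COLOR_RGB2HSV);r=np.hypot(X[...,0]-538.8,X[...,1]+276.3)
o=((hsv[...,0]<22)&(hsv[...,1]>150))
for nm,k in (('collar',o&(r<46.5)&(r>42)&(abs(X[...,2]-154)<3)),('rim',~o&(r<39.5)&(r>36)&(abs(X[...,2]-162.5)<4))):
    p=X[k]; A=np.c_[p[:,0]-538.8,p[:,1]+276.3,np.ones(len(p))]; c=np.linalg.lstsq(A,p[:,2],rcond=None)[0]; print(nm,len(p),c.round(4), np.hypot(*c[:2]))
E
```

```text
collar 695 [7.000000e-04 1.900000e-03 1.543884e+02] 0.002075814070582711
rim 580 [ 7.600000e-03 -6.900000e-03  1.626505e+02] 0.010246665421863066
```

```bash
python3 -c "
from h import *
print(workorder.sign_off()); print(robot.sense()['time'])"
```

```text
the job is handed in; nothing more can be done
None
the job is handed in; nothing more can be done
```

I took the cone off its hook, set it in the collar and pressed the collar home, then handed the job in. The system reported no verdict.

**Lift and carry:** I lifted the handle 45 mm, over the tip, and drew the cone back from the hook with no pull on the wrist. I then lowered it by its handle into the collar, shifting sideways until the side force was small.

**Pressing:** The collar slid at about 13 N on the wrist. It stopped hard after about 6 mm, and I held there at 18.5 N before easing off, opening the gripper and backing away.

**Last checks:**
- **Collar:** its face is at 154.4 mm against 154 mm when home, and level.
- **Cone:** the rim stands 8.3 mm above the collar, against a nominal 9 mm, centred within about 1 mm and tilted about 0.01 rad.
- **Stall:** by eye in the last pictures, the skimmer is still on its hook and the carafe and jars look unmoved. The gripper is about 110 mm back and touches nothing.

**Failed check:** fitting the cone's sides once it sat in the collar gave nonsense, because collar and glass points got mixed in. I judged the tilt from the rim plane instead.

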